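# Jack up the showcase and hold it

### The arm

A 6-joint arm with a two-finger parallel gripper is mounted at the origin on the work surface. World frame = base frame: x ahead of the robot, y to its left, z up, the work surface at z = 0. Lengths are in mm, angles in rad, forces in N, time in s.
With the tool pointing down it reaches from about 275 to 825 mm from the base axis. Payload 5.2 kg.
Tool frame: the origin (TCP) lies at the very end of the fingers, on their centre line; the grasp point (between the pads) lies 19 mm behind it; z points along the fingers, x is the direction in which the jaws open and shut, and the axes are right-handed (so a half turn about z gives the same grasp; the last joint's range is limited). The gripper opens to 93 mm and grips with 3 to 60 N. Pads are 15 mm wide; open, the fingers measure 128 mm over their backs; the gripper's body (75 mm by 188 mm) begins 65 mm behind the grasp point.
Start: joints at [-1.494, 0.259, 1.535, -0, 1.348, -0.203], TCP at [151.911, -528.61, 218.653] pointing down, gripper open.
Joint ranges: [-3.14, 3.14], [-0.91, 2.08], [0.19, 2.58], [-1.22, 4.36], [0.22, 2.71], [-3.12, 3.12]. Speed limits (rad/s): [2.57, 2.57, 3.14, 3.14, 3.14, 3.14].

### API

Orientations are given as a 3x3 rotation matrix whose columns are the frame's x, y, z axes.
In Python, from bench import ctrl gives the robot as it stands. The module is installed in compiled form; this text tells all that it offers.
- The arm moves only by the tool play_rows, never from a script. Its argument "series" is a list of rows, each an object of numbers: "tx", "ty", "tz": the shift along the tool's x, y, z in mm; "rx", "ry", "rz": the turn, a rotation vector about the tool's x, y, z in degrees; "claw": the opening, from 0 (shut) to 1 (fully open). In form: [{"tx": .., "ty": .., "tz": .., "rx": .., "ry": .., "rz": .., "claw": ..}, ...]. A call has 1 to 5 rows; each row is the pose to reach, as a shift and turn from the pose commanded when the call began, along the tool's axes at that moment; what a row does not reach only later rows make up. A row lasts 1/12 s, in which the tool goes at most 41.7 mm and 7.16 degrees, less where a joint would pass 70% of its speed; a pose out of reach is approached as far as the arm can. A call with a gripper value outside its range is refused whole. The fingers move at their own pace and stop on an object; "grip_force" is the grip in N (left out, the last holds). Time passes only in rows, so rows that repeat a pose let the fingers close. It gives the time, the measured TCP pose, the force and the opening at its end, in the units of the state.
- ctrl.get_obs(): the state, without advancing time (a new reading comes with each control period).
- ctrl.camera(name): name is "scene" or "top"; returns a dict with "image" (480x640x3 uint8, red, green, blue), "mtx" (3x3 intrinsics, pixels), "dist" ([k1, k2, p1, p2, k3] as OpenCV has them; the pictures are not rectified), "T" (4x4, takes a point from camera to world coordinates). Camera axes: x right, y down, z forward; pixel columns grow to the right and rows downward; lengths in mm; the calibration is good to about 2 mm. A picture is of the moment at which its call begins. There is no depth.
- ctrl.finish_job(): hands the job in, once; it reports no verdict.
The state is a dict: "time_s": time; "joint_positions": joint angles; "qvel": joint speeds; "tau": joint torques, N m; "ee_pos": TCP position; "tcp_rot": TCP orientation; "wrist_force": force on the tool from outside, world axes, zero at the start; "moment": the same for the moment, N m; "width": finger opening in mm.
Only numpy, scipy, OpenCV 4.12 (cv2) and the standard library are available. Lean on these libraries where they do the work, as an engineer would, in place of code of your own. Each camera call takes 0.05 s, during which the arm holds its last target.

### The job

The jewellery showcase on the shop counter needs a new foot fitted. First push the orange plunger on the grey alarm box fully down to silence the tilt alarm, then pick up the red lever jack by its blue-topped grip and set it flat on the counter with its saddle centred under the red dot on the showcase's yellow lug. Pump the yellow-ended lever once fully down and let it spring back up as a test, then press it fully down again and finish while holding it down, so that the jack alone keeps the showcase raised; do not shove the showcase, upset the bowl on it or disturb the mug, the books and the roll of tape.

Things in the scene. Friction and masses are not known exactly. Their poses are not given: they have to be found in the camera images.
- jack: Red lever jack, loose, 0.9 kg. Origin on its underside, +x towards the saddle, +y to the grip side. Base plate 8 mm thick, 120 mm wide, from x = -135 to +125 mm. Saddle tower (44 mm wide) at x = 95, y = 0; lever along y = -30, pivot at x = 50, z = 62. It fits with its +x along the showcase's +y: the plate's front passes under the lug, saddle 8 mm below it, and ends 5 mm short of the side.
- carry_grip (a point): Point in the jack's grip post (black with a blue top), at x = -15, y = 32, z = 90 mm in the jack's frame. The post is upright, 24 mm thick along the jack's x and 34 mm along its y, its top 105 mm above the jack's underside. Grip it from above with the fingers closing along the jack's x (its lever is 40 mm to the side in -y).
- saddle (a point): Centre of the top face of the jack's steel saddle, a disc of 36 mm diameter, at x = 95, y = 0, z = 52 mm in the jack's frame when lowered; rises by 49 mm per rad of the lever, 22 mm at full stroke.
- jack_lever (a joint): Angle of the jack's lever: 0 up (sprung rest), 0.45 rad fully down on its stop. Pressing the pad down raises the saddle. A spring returns it up when let go; the pad needs about 2 N to start and 8 to 11 N at the bottom with the showcase on the saddle.
- lever_pad (a point): Centre of the top of the yellow pad (44 x 40 mm) on the lever's free end, 170 mm from the pivot; press it from above. Up, it is 135 mm above the counter at x = -104, y = -30 in the jack's frame; fully down, 61 mm above it at x = -121. It slopes 13 degrees up to the rear when up, the other way when down.
- case: Wooden and glass showcase, loose, about 2.4 to 3.9 kg, 260 x 260 mm and 200 mm high, on four rubber feet 15 mm high. Origin at the centre of its underside at foot level, z up; the yellow lug sticks out 66 mm from its -y side at mid length. It tips about its far (+y) feet when jacked.
- lift_point (a point): Point on the underside of the yellow lug (70 mm along the showcase's x, 8 mm thick), straight below the red dot (24 mm across) on its top: 35 mm out from the showcase's side, at x = 0, y = -165, z = 60 mm in the showcase's frame; 60 mm above the counter at rest, about 74 mm fully raised.
- plunger (a joint): Travel of the orange sprung plunger: 0 out, 0.012 m fully in (down). About 2.4 N starts it, 8 N holds it fully in; it springs back.
- plunger_top (a point): Centre of the top of the orange plunger (30 mm diameter) on the fixed grey alarm box (56 x 56 x 32 mm); 56 mm above the counter when out. It moves straight down.
- bowl: Dark footed bowl, 152 mm wide and 115 mm high, loose on the showcase's top; origin under its foot. It must stay standing there.
- mug: Blue mug, 80 mm wide, 90 mm high, leave alone; origin under its centre.
- books: Stack of three books, 130 x 190 x 78 mm, leave alone; origin under its centre.
- tape: Roll of clear tape lying flat, 100 mm wide, 24 mm high, leave alone; origin under its centre.
There are look-alikes about, which are no part of the job. There is more than one size of the bowl; the job needs the middle-sized.

How it is judged (in metres and radians):
On the way, in this order (a step that is already met when the one before it is completed fails the run):
1. the plunger is pushed fully down (value of joint plunger above 0.0105 m), for 0.1 s.
2. the jack stands flat on the counter with its saddle under the marked point, lever up (horizontal distance between saddle and lift_point below 0.015 m and height (world z) of jack below 0.006 m and angle between jack's own z axis and vertical below 0.05 rad and value of joint jack_lever below 0.08 rad and linear speed of jack below 0.02 m/s), for 0.2 s.
3. first stroke: lever fully down, showcase raised on the saddle (value of joint jack_lever above 0.4 rad and height (world z) of lift_point above 0.068 m and contact force between jack and case above 4 N and horizontal distance between saddle and lift_point below 0.015 m and height (world z) of jack below 0.006 m and angle between jack's own z axis and vertical below 0.05 rad), for 0.1 s.
4. the lever is let back up and the showcase is down again (value of joint jack_lever below 0.1 rad and height (world z) of lift_point below 0.064 m), for 0.1 s.
5. second stroke: lever fully down, showcase raised (all of step 3), for 0.3 s.
At the end, for the whole second after the job is handed in: The robot still presses the lever down (0.40 rad or more), the jack stands flat, its saddle within 15 mm of the marked point, and carries the showcase; the marked point is over 68 mm above the counter, the robot does not touch the showcase, and the bowl stands on it (all of step 5 and contact force between any of the fingers, the arm and jack above 2 N and contact force between each of the fingers, the arm and case below 0.5 N and linear speed of case below 0.02 m/s and angle between bowl's own z axis and vertical below 0.2 rad and horizontal distance between bowl and case below 0.1 m and height (world z) of bowl above 0.19 m); the arm keeps its last pose, push and grip.
It fails at once if the showcase is shoved more than 30 mm (distance of case from where it was at the start of the episode above 0.03 m).
It fails at once if the bowl is upset (angle between bowl's own z axis and vertical above 0.4 rad or height (world z) of bowl below 0.17 m).
It fails at once if the mug, books or tape are disturbed (moved more than 40 mm) (distance of any of mug, books, tape from where it was at the start of the episode above 0.04 m).
It also fails if it takes over 72 s, if anything falls off the work surface, if the arm or the gripper's body presses on something with over 40 N, if the wrist force passes 120 N, or if a joint passes its speed limit or range.

## Working session

There is one attempt and no reset: what is moved stays moved. The work goes in short steps, Python scripts to look and compute and a tool call to move; the robot and the scene stay as the last step left them, time stands still between calls to the robot, and variables do not carry over. Pictures are saved under pics/ and viewed, and the job is handed in when it is done.

Besides the shell and the picture viewer there is one more tool, called after "Call:" by a JSON object that holds its "api" and its "payload", one argument or row to a line. play_rows: Moves the arm, as the interface text tells. Its arguments: {"type":"object","properties":{"series":{"type":"array","items":{"type":"object","properties":{"tx":{"type":"number"},"ty":{"type":"number"},"tz":{"type":"number"},"rx":{"type":"number"},"ry":{"type":"number"},"rz":{"type":"number"},"claw":{"type":"number"}}}},"grip_force":{"type":"number"}},"required":["series"]}

```bash
mkdir -p pics; ls; cat > h.py <<'E'
import numpy as np, cv2
from bench import ctrl
def snap(n,tag):
    c=ctrl.camera(n); cv2.imwrite(f'pics/{tag}.png',c['image'][:,:,::-1]); np.savez(f'pics/{tag}.npz',**{k:np.array(v) for k,v in c.items()}); return c
def load(tag): return dict(np.load(f'pics/{tag}.npz'))
def ray(c,uv):
    p=cv2.undistortPoints(np.array(uv,float).reshape(-1,1,2),c['mtx'],c['dist']).reshape(-1,2)
    d=np.c_[p,np.ones(len(p))]@c['T'][:3,:3].T
    return c['T'][:3,3],d/np.linalg.norm(d,axis=1)[:,None]
def plane(c,uv,z):
    o,d=ray(c,uv); return o+d*((z-o[2])/d[:,2])[:,None]
def tri(c1,uv1,c2,uv2):
    o1,d1=ray(c1,uv1);o2,d2=ray(c2,uv2);out=[]
    for a,b in zip(d1,d2):
        A=np.c_[a,-b];s=np.linalg.lstsq(A,o2-o1,rcond=None)[0]
        p,q=o1+s[0]*a,o2+s[1]*b
        out.append(np.r_[(p+q)/2,np.linalg.norm(p-q)])
    return np.array(out)
def proj(c,P):
    T=np.linalg.inv(c['T']); r=cv2.Rodrigues(T[:3,:3])[0]
    return cv2.projectPoints(np.array(P,float).reshape(-1,1,3),r,T[:3,3],c['mtx'],c['dist'])[0].reshape(-1,2)
E
python3 - <<'E'
from h import *
np.set_printoptions(precision=3,suppress=True)
for n in('scene','top'):
    c=snap(n,n+'0'); print(n,c['mtx'],c['dist'],c['T'])
print(ctrl.get_obs())
E
```

```text
pics
scene [[609.399   0.    318.629]
 [  0.    609.399 244.265]
 [  0.      0.      1.   ]] [-0.006  0.     0.     0.     0.   ] [[  -0.988    0.103   -0.111  717.779]
 [   0.151    0.693   -0.704 1249.567]
 [   0.004   -0.713   -0.701 1299.629]
 [   0.       0.       0.       1.   ]]
top [[444.341   0.    318.247]
 [  0.    444.341 233.42 ]
 [  0.      0.      1.   ]] [-0.008  0.     0.     0.     0.   ] [[   0.018   -0.989    0.144  375.171]
 [  -1.      -0.021   -0.017   85.341]
 [   0.02    -0.144   -0.989 1258.831]
 [   0.       0.       0.       1.   ]]
{'time_s': 0.1, 'joint_positions': array([-1.494,  0.259,  1.536, -0.   ,  1.348, -0.203]), 'qvel': array([ 0.   , -0.002, -0.002,  0.   , -0.001,  0.001]), 'tau': array([  0.001, -43.821, -28.465,   0.072,   0.036,  -0.   ]), 'ee_pos': array([ 151.879, -528.123,  217.893]), 'tcp_rot': array([[ 0.276, -0.961, -0.   ],
       [-0.961, -0.276,  0.002],
       [-0.002, -0.   , -1.   ]]), 'wrist_force': array([-0.465, -0.964,  0.477]), 'moment': array([-0.042, -0.045,  0.007]), 'width': 92.95493655150696}
```

View pics/scene0.png

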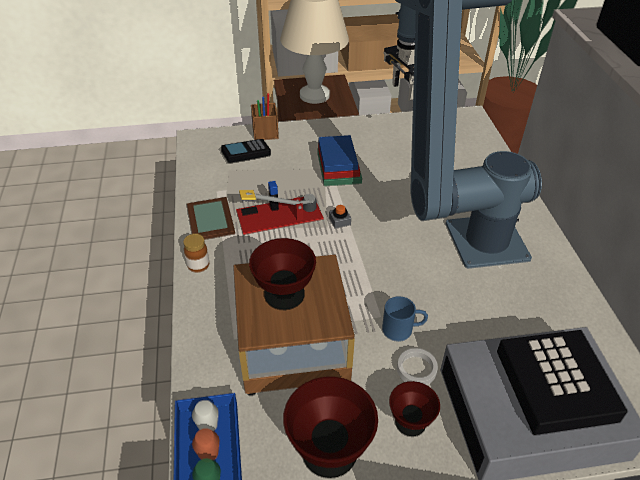

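View pics/top0.png

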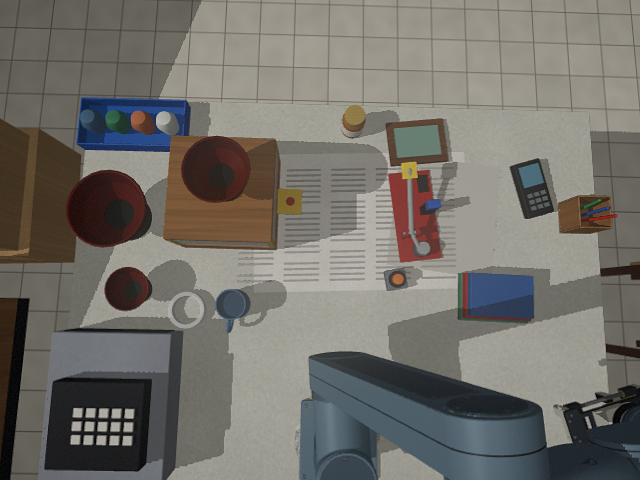

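The top view shows the showcase at (222,192) with its lug and red dot at (290,201). The jack is at (415,215), with its saddle at (422,248) and the blue grip top at (432,205). The plunger is at (398,280). I'll zoom in on these.

```bash
python3 - <<'E'
import cv2
a=cv2.imread('pics/top0.png')[140:300,260:460]; cv2.imwrite('pics/t_z.png',cv2.resize(a,None,fx=4,fy=3.75,interpolation=cv2.INTER_CUBIC) if 0 else cv2.resize(a,(720,576),interpolation=cv2.INTER_CUBIC))
a=cv2.imread('pics/scene0.png')[170:250,225:365]; cv2.imwrite('pics/s_z.png',cv2.resize(a,(770,440),interpolation=cv2.INTER_CUBIC))
E
```

```text
(no output)
```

View pics/t_z.png

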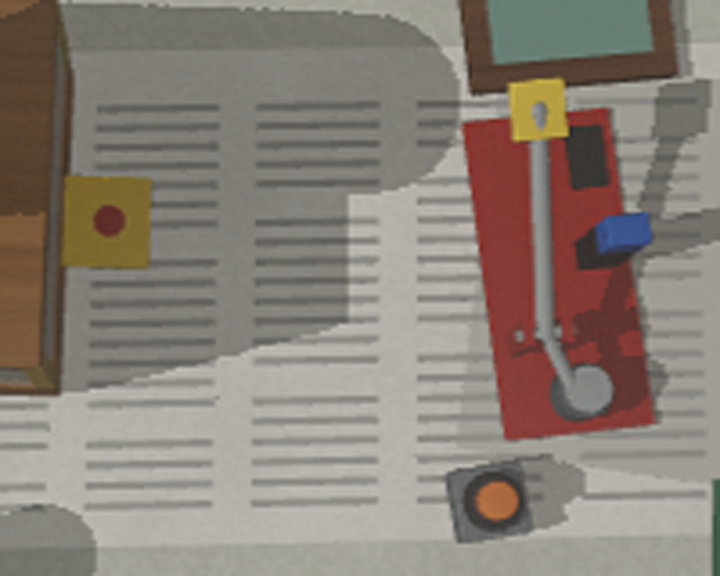

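View pics/s_z.png

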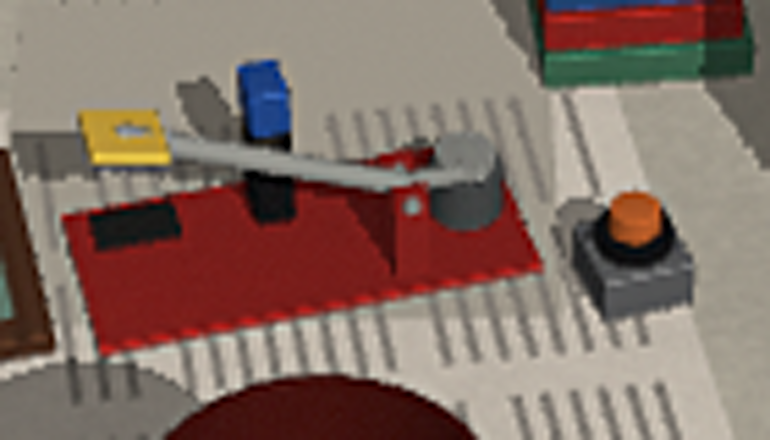

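```bash
python3 - <<'E'
from h import *
np.set_printoptions(precision=1,suppress=True)
t,s=load('top0'),load('scene0')
def comps(c,lo,hi,box,minA=8):
    h=cv2.cvtColor(c['image'],cv2.COLOR_RGB2HSV);m=cv2.inRange(h,np.array(lo),np.array(hi));k=np.zeros_like(m);x0,y0,x1,y1=box;k[y0:y1,x0:x1]=m[y0:y1,x0:x1]
    n,l,st,ce=cv2.connectedComponentsWithStats(k)
    return [(ce[i],st[i]) for i in range(1,n) if st[i][4]>=minA]
B=(375,140,470,300);S=(225,170,365,250)
for nm,lo,hi in(('orange',(5,150,120),(16,255,255)),('yellow',(20,120,120),(34,255,255)),('blue',(105,120,80),(125,255,255)),('bluetop',(105,120,150),(125,255,255))):
    print(nm,comps(t,lo,hi,B),comps(s,lo,hi,S))
print('dot',comps(t,(0,150,60),(6,255,200),(275,185,305,220)), comps(t,(170,150,60),(180,255,200),(275,185,305,220)))
print('lug',comps(t,(18,100,60),(34,255,255),(270,180,310,220)))
Z=lambda x,y:(260+x/3.6-.36,140+y/3.6-.36)
Y=lambda x,y:(225+x/5.5-.4,170+y/5.5-.4)
P={'plunger':((497,501),(637,203)),'bluetop':((628,230),(262,72)),'saddle':((587,392),(467,150)),'pad':((539,110),(125,137)),
'plate_rearL':((464,123),(104,352)),'plate_rearR':((608,108),(63,217)),'plate_frontL':((506,440),(541,267)),'plate_frontR':((655,424),None)}
for k,(a,b) in P.items():
    if b: print(k,tri(t,[Z(*a)],s,[Y(*b)])[0])
    if 'plate' in k: print(k,plane(t,[Z(*a)],8))
print('dot',plane(t,[Z(109,221)],68))
print('lug corners',plane(t,[Z(*p) for p in((152,178),(152,269),(64,175),(62,266))],68))
E
```

```text
orange [(array([401.7, 176.7]), array([401, 173,   4,   7,   9], dtype=int32)), (array([397.7, 278.6]), array([393, 274,  11,  10,  89], dtype=int32))] [(array([340.2, 209.1]), array([336, 205,   9,  10,  71], dtype=int32))]
yellow [(array([408.9, 169.8]), array([401, 162,  17,  17, 220], dtype=int32))] [(array([247.1, 194.6]), array([239, 190,  17,  10, 134], dtype=int32))]
blue [(array([432.7, 203.8]), array([426, 199,  15,  11, 119], dtype=int32)), (array([468.2, 289.9]), array([468, 280,   2,  20,  26], dtype=int32))] [(array([332.4, 170.3]), array([325, 170,  19,   2,  27], dtype=int32)), (array([272.8, 187.7]), array([268, 181,  10,  14,  95], dtype=int32))]
bluetop [] []
dot [] []
lug [(array([288.8, 201.2]), array([277, 188,  25,  27, 544], dtype=int32))]
plunger [ 430.1 -151.6   59.7    1.2]
bluetop [ 630.2 -241.5  105.8    0.2]
saddle [ 515.7 -223.7   49.     0.6]
pad [ 712.4 -171.   126.9    3. ]
plate_rearL [ 737.  -138.1    0.4    4.6]
plate_rearL [[ 737.1 -137.5    8. ]]
plate_rearR [ 752.9 -256.1    0.8    3.5]
plate_rearR [[ 752.5 -254.9    8. ]]
plate_frontL [ 481.1 -170.7    0.8    0.9]
plate_frontL [[ 480.9 -169.4    8. ]]
plate_frontR [[ 495.9 -287.6    8. ]]
dot [[636.4 144.1  68. ]]
lug corners [[670.7 112.3  68. ]
 [600.1 110.6  68. ]
 [671.5 179.4  68. ]
 [600.9 178.6  68. ]]
```

```bash
cat >> h.py <<'E'
from scipy.spatial.transform import Rotation as R
def st():
    o=ctrl.get_obs(); r=o['tcp_rot']; print('t %.2f pos %s yaw %.1f tilt %.2f w %.1f F %s q6 %.2f'%(o['time_s'],np.round(o['ee_pos'],1),np.degrees(np.arctan2(r[1,0],r[0,0])),np.degrees(np.arccos(-r[2,2])),o['width'],np.round(o['wrist_force'],1),o['joint_positions'][5])); return o
def go(x,y,z,yaw):
    o=st(); r=o['tcp_rot']; d=r.T@(np.array([x,y,z])-o['ee_pos'])
    c,s=np.cos(np.radians(yaw)),np.sin(np.radians(yaw))
    g=np.c_[[c,s,0],[s,-c,0],[0,0,-1]]
    rv=np.degrees(R.from_matrix(r.T@g).as_rotvec())
    print('t(mm)',np.round(d,1),'r(deg)',np.round(rv,2))
E
python3 - <<'E'
from h import *
np.set_printoptions(precision=1,suppress=True)
t,s=load('top0'),load('scene0')
print(plane(t,[(397.7,278.6)],56),plane(s,[(340.5,207.2)],56))
a=t['image'][125:260,155:300,::-1]; cv2.imwrite('pics/c_z.png',cv2.resize(a,(725,675),interpolation=cv2.INTER_CUBIC))
go(431,-152,130,7)
E
```

```text
[[ 431.4 -152.5   56. ]] [[ 429.  -152.3   56. ]]
t 0.10 pos [ 151.9 -528.1  217.9] yaw -74.0 tilt 0.09 w 93.0 F [-0.5 -1.   0.5] q6 -0.20
t(mm) [-284.3 -372.1   88.5] r(deg) [ -0.1   0.1 -81. ]
```

View pics/c_z.png

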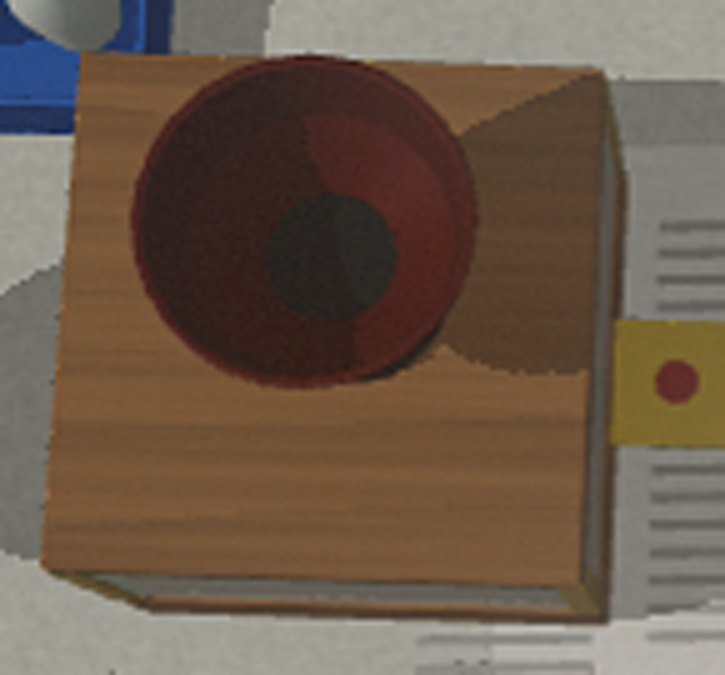

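Call:
{"api": "play_rows", "payload": {
  "series": [
    {"tx": -20,"ty": -26,"tz": 0,"rz": -6,"claw": 0},
    {"tx": -42,"ty": -56,"tz": 5,"rz": -12.8,"claw": 0},
    {"tx": -66,"ty": -87,"tz": 12,"rz": -19.6,"claw": 0},
    {"tx": -90,"ty": -118,"tz": 20,"rz": -26.4,"claw": 0},
    {"tx": -114,"ty": -149,"tz": 28,"rz": -33,"claw": 0}
  ]
}}

```text
invalid input at $.series[0]: expected keys tx, ty, tz, rx, ry, rz, claw
```

```bash
python3 - <<'E'
from h import *
np.set_printoptions(precision=1,suppress=True)
t=load('top0')
p=plane(t,np.array([(82,53),(604,70),(578,586),(43,566)])/5+np.array([154.6,124.6]),200)
print(p); 
for i in range(4): d=p[(i+1)%4]-p[i]; print(np.linalg.norm(d),np.degrees(np.arctan2(d[1],d[0])))
go(431,-152,110,7)
E
```

```text
[[767.2 436.1 200. ]
 [764.9 177.9 200. ]
 [506.6 182.  200. ]
 [510.9 437.7 200. ]]
258.19622208038976 -90.52321482009604
258.25270532751017 179.0895778344231
255.70546831234975 89.0367412042542
256.28406031022547 -0.3548654869571518
t 0.10 pos [ 151.9 -528.1  217.9] yaw -74.0 tilt 0.09 w 93.0 F [-0.5 -1.   0.5] q6 -0.20
t(mm) [-284.2 -372.1  108.5] r(deg) [ -0.1   0.1 -81. ]
```

Call:
{"api": "play_rows", "payload": {
  "series": [
    {"tx": -20,"ty": -26,"tz": 0,"rx": 0,"ry": 0,"rz": -6,"claw": 0},
    {"tx": -42,"ty": -56,"tz": 5,"rx": 0,"ry": 0,"rz": -12.8,"claw": 0},
    {"tx": -66,"ty": -87,"tz": 12,"rx": 0,"ry": 0,"rz": -19.6,"claw": 0},
    {"tx": -90,"ty": -118,"tz": 20,"rx": 0,"ry": 0,"rz": -26.4,"claw": 0},
    {"tx": -114,"ty": -149,"tz": 28,"rx": 0,"ry": 0,"rz": -33,"claw": 0}
  ]
}}

```text
time_s: 0.52
ee_pos: [264.1, -376.2, 190.0]
tcp_rot: [[0.758, -0.652, -0.0], [-0.652, -0.758, 0.0], [-0.0, -0.0, -1.0]]
wrist_force: [0.2, -0.4, 0.2]
width: 64.3
```

```bash
python3 - <<'E'
from h import *
go(431,-152,110,7)
E
```

```text
t 0.52 pos [ 264.1 -376.2  190. ] yaw -40.7 tilt 0.03 w 64.3 F [ 0.2 -0.4  0.2] q6 -0.49
t(mm) [ -19.6 -278.8   80.1] r(deg) [-3.000e-02  1.000e-02 -4.769e+01]
```

Call:
{"api": "play_rows", "payload": {
  "series": [
    {"tx": -3,"ty": -38,"tz": 6,"rx": 0,"ry": 0,"rz": -7,"claw": 0},
    {"tx": -6,"ty": -76,"tz": 12,"rx": 0,"ry": 0,"rz": -14,"claw": 0},
    {"tx": -9,"ty": -114,"tz": 18,"rx": 0,"ry": 0,"rz": -21,"claw": 0},
    {"tx": -12,"ty": -152,"tz": 24,"rx": 0,"ry": 0,"rz": -28,"claw": 0},
    {"tx": -14,"ty": -190,"tz": 30,"rx": 0,"ry": 0,"rz": -35,"claw": 0}
  ]
}}

```text
time_s: 0.93
ee_pos: [378.1, -223.3, 160.3]
tcp_rot: [[0.995, -0.098, -0.0], [-0.098, -0.995, 0.0], [-0.0, -0.0, -1.0]]
wrist_force: [0.3, -0.5, 0.5]
width: 30.7
```

```bash
python3 - <<'E'
from h import *
go(431,-152,90,7)
E
```

```text
t 0.93 pos [ 378.1 -223.3  160.3] yaw -5.6 tilt 0.02 w 30.7 F [ 0.3 -0.5  0.5] q6 -0.69
t(mm) [ 45.7 -76.2  70.3] r(deg) [-1.000e-02  1.000e-02 -1.264e+01]
```

Call:
{"api": "play_rows", "payload": {
  "series": [
    {"tx": 20,"ty": -34,"tz": 5,"rx": 0,"ry": 0,"rz": -6,"claw": 0},
    {"tx": 40,"ty": -66,"tz": 15,"rx": 0,"ry": 0,"rz": -12,"claw": 0},
    {"tx": 46,"ty": -76,"tz": 40,"rx": 0,"ry": 0,"rz": -12.6,"claw": 0},
    {"tx": 46,"ty": -76,"tz": 70,"rx": 0,"ry": 0,"rz": -12.6,"claw": 0},
    {"tx": 46,"ty": -76,"tz": 85,"rx": 0,"ry": 0,"rz": -12.6,"claw": 0}
  ]
}}

```text
time_s: 1.35
ee_pos: [430.4, -152.1, 73.0]
tcp_rot: [[0.993, 0.119, -0.003], [0.119, -0.993, 0.002], [-0.003, -0.002, -1.0]]
wrist_force: [-0.3, 0.1, -0.2]
width: 1.2
```

```bash
python3 - <<'E'
from h import *
go(431,-152,44,7)
E
```

```text
t 1.35 pos [ 430.4 -152.1   73. ] yaw 6.8 tilt 0.20 w 1.2 F [-0.3  0.1 -0.2] q6 -0.70
t(mm) [ 0.7  0.  29. ] r(deg) [-0.13  0.15 -0.19]
```

Call:
{"api": "play_rows", "payload": {
  "series": [
    {"tx": 0,"ty": 0,"tz": 15,"rx": 0,"ry": 0,"rz": 0,"claw": 0},
    {"tx": 0,"ty": 0,"tz": 26,"rx": 0,"ry": 0,"rz": 0,"claw": 0},
    {"tx": 0,"ty": 0,"tz": 31,"rx": 0,"ry": 0,"rz": 0,"claw": 0},
    {"tx": 0,"ty": 0,"tz": 32,"rx": 0,"ry": 0,"rz": 0,"claw": 0},
    {"tx": 0,"ty": 0,"tz": 32,"rx": 0,"ry": 0,"rz": 0,"claw": 0}
  ]
}}

```text
time_s: 1.77
ee_pos: [430.9, -153.4, 47.7]
tcp_rot: [[0.993, 0.116, -0.0], [0.116, -0.993, 0.001], [-0.0, -0.001, -1.0]]
wrist_force: [-13.5, 9.9, 52.2]
width: 0.6
```

Call:
{"api": "play_rows", "payload": {
  "series": [
    {"tx": 0,"ty": 0,"tz": -3,"rx": 0,"ry": 0,"rz": 0,"claw": 0}
  ]
}}

```text
time_s: 1.85
ee_pos: [430.7, -153.3, 48.8]
tcp_rot: [[0.993, 0.116, -0.0], [0.116, -0.993, 0.001], [-0.0, -0.001, -1.0]]
wrist_force: [-2.2, 4.6, 6.8]
width: 0.6
```

```bash
python3 - <<'E'
from h import *
st()
snap('scene','s1');c=snap('top','t1');st()
s=load('s1')
a=s['image'][150:250,270:410,::-1];b=c['image'][230:330,340:480,::-1]
cv2.imwrite('pics/p1.png',np.hstack([cv2.resize(x,(400,286),interpolation=cv2.INTER_CUBIC) for x in(a,b)]))
E
```

```text
t 1.85 pos [ 430.7 -153.3   48.8] yaw 6.7 tilt 0.06 w 0.6 F [-2.2  4.6  6.8] q6 -0.70
t 1.95 pos [ 430.8 -153.4   48.1] yaw 6.6 tilt 0.06 w 0.4 F [-4.7  5.5 22.9] q6 -0.70
```

View pics/p1.png

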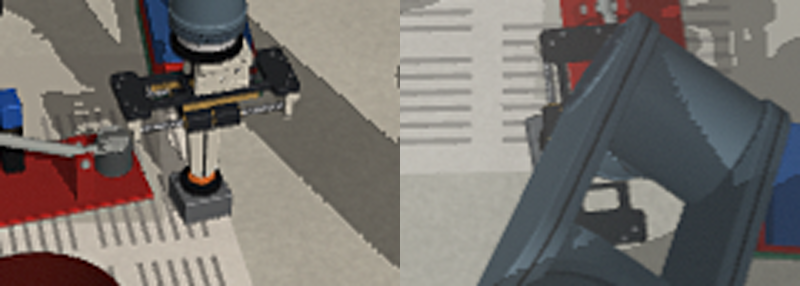

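Call:
{"api": "play_rows", "payload": {
  "series": [
    {"tx": 0,"ty": 0,"tz": -4,"rx": 0,"ry": 0,"rz": 0,"claw": 0},
    {"tx": 0,"ty": 0,"tz": -4,"rx": 0,"ry": 0,"rz": 0,"claw": 0},
    {"tx": 0,"ty": 0,"tz": -4,"rx": 0,"ry": 0,"rz": 0,"claw": 0}
  ]
}}

```text
time_s: 2.2
ee_pos: [430.9, -153.5, 51.1]
tcp_rot: [[0.993, 0.115, -0.0], [0.115, -0.993, 0.001], [-0.0, -0.001, -1.0]]
wrist_force: [-1.1, 4.1, 6.1]
width: 0.4
```

Call:
{"api": "play_rows", "payload": {
  "series": [
    {"tx": 0,"ty": 0,"tz": -3,"rx": 0,"ry": 0,"rz": 0,"claw": 0},
    {"tx": 0,"ty": 0,"tz": -3,"rx": 0,"ry": 0,"rz": 0,"claw": 0},
    {"tx": 0,"ty": 0,"tz": -3,"rx": 0,"ry": 0,"rz": 0,"claw": 0}
  ]
}}

```text
time_s: 2.45
ee_pos: [431.0, -153.6, 53.9]
tcp_rot: [[0.993, 0.115, -0.001], [0.115, -0.993, 0.001], [-0.0, -0.001, -1.0]]
wrist_force: [0.1, 2.8, 5.7]
width: 0.5
```

Call:
{"api": "play_rows", "payload": {
  "series": [
    {"tx": 0,"ty": 0,"tz": -3,"rx": 0,"ry": 0,"rz": 0,"claw": 0},
    {"tx": 0,"ty": 0,"tz": -3,"rx": 0,"ry": 0,"rz": 0,"claw": 0},
    {"tx": 0,"ty": 0,"tz": -3,"rx": 0,"ry": 0,"rz": 0,"claw": 0}
  ]
}}

```text
time_s: 2.7
ee_pos: [431.2, -154.1, 56.8]
tcp_rot: [[0.993, 0.115, -0.0], [0.115, -0.993, 0.0], [-0.0, -0.001, -1.0]]
wrist_force: [-0.8, 3.5, 3.4]
width: 0.3
```

Call:
{"api": "play_rows", "payload": {
  "series": [
    {"tx": 0,"ty": 0,"tz": 6,"rx": 0,"ry": 0,"rz": 0,"claw": 0},
    {"tx": 0,"ty": 0,"tz": 11,"rx": 0,"ry": 0,"rz": 0,"claw": 0},
    {"tx": 0,"ty": 0,"tz": 11,"rx": 0,"ry": 0,"rz": 0,"claw": 0},
    {"tx": 0,"ty": 0,"tz": 11,"rx": 0,"ry": 0,"rz": 0,"claw": 0},
    {"tx": 0,"ty": 0,"tz": 11,"rx": 0,"ry": 0,"rz": 0,"claw": 0}
  ]
}}

```text
time_s: 3.12
ee_pos: [431.7, -154.6, 48.0]
tcp_rot: [[0.993, 0.116, 0.001], [0.116, -0.993, -0.001], [0.001, 0.001, -1.0]]
wrist_force: [-7.2, 6.1, 28.8]
width: 0.3
```

```bash
python3 - <<'E'
from h import *
s=snap('scene','s2');st()
a=s['image'][170:240,300:380,::-1]
cv2.imwrite('pics/p2.png',cv2.resize(a,(640,560),interpolation=cv2.INTER_CUBIC))
E
```

```text
t 3.17 pos [ 431.7 -154.6   48. ] yaw 6.6 tilt 0.09 w 0.9 F [-5.7  5.4 29.9] q6 -0.70
```

View pics/p2.png

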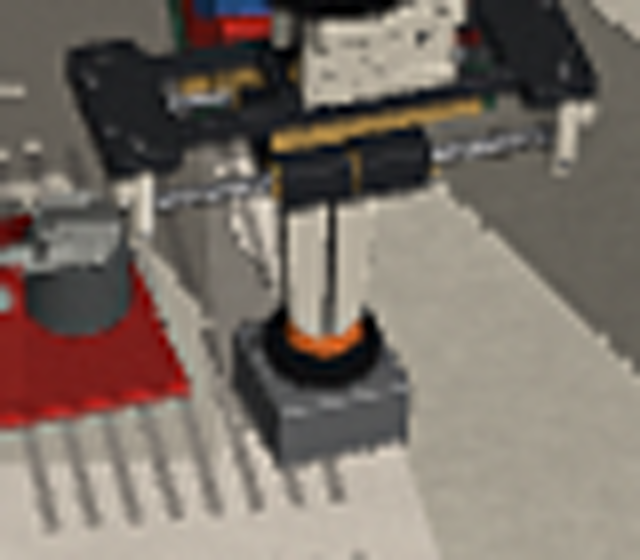

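Call:
{"api": "play_rows", "payload": {
  "series": [
    {"tx": 0,"ty": 0,"tz": -30,"rx": 0,"ry": 0,"rz": 0,"claw": 0},
    {"tx": 0,"ty": 0,"tz": -65,"rx": 0,"ry": 0,"rz": 0,"claw": 0.3},
    {"tx": 15,"ty": 10,"tz": -97,"rx": 0,"ry": 0,"rz": 0,"claw": 0.8},
    {"tx": 50,"ty": 30,"tz": -107,"rx": 0,"ry": 0,"rz": -0.5,"claw": 0.8},
    {"tx": 90,"ty": 50,"tz": -107,"rx": 0,"ry": 0,"rz": -0.5,"claw": 0.8}
  ]
}}

```text
time_s: 3.58
ee_pos: [526.0, -194.7, 156.9]
tcp_rot: [[0.992, 0.124, 0.006], [0.124, -0.992, -0.005], [0.006, 0.006, -1.0]]
wrist_force: [0.9, -0.7, -0.0]
width: 22.3
```

```bash
python3 - <<'E'
from h import *
go(630.5,-242.3,150,7.2)
E
```

```text
t 3.58 pos [ 526.  -194.7  156.9] yaw 7.1 tilt 0.46 w 22.3 F [ 0.9 -0.7 -0. ] q6 -0.68
t(mm) [97.8 60.2  7.8] r(deg) [ 0.33 -0.32 -0.07]
```

Call:
{"api": "play_rows", "payload": {
  "series": [
    {"tx": 33,"ty": 20,"tz": 0,"rx": 0.1,"ry": -0.1,"rz": 0,"claw": 0.8},
    {"tx": 66,"ty": 40,"tz": 0,"rx": 0.2,"ry": -0.2,"rz": 0,"claw": 0.8},
    {"tx": 92,"ty": 57,"tz": 3,"rx": 0.3,"ry": -0.3,"rz": 0,"claw": 0.8},
    {"tx": 98,"ty": 60,"tz": 8,"rx": 0.3,"ry": -0.3,"rz": -0.1,"claw": 0.8},
    {"tx": 98,"ty": 60,"tz": 8,"rx": 0.3,"ry": -0.3,"rz": -0.1,"claw": 0.8}
  ]
}}

```text
time_s: 4.0
ee_pos: [628.9, -240.9, 141.7]
tcp_rot: [[0.992, 0.126, -0.008], [0.126, -0.992, 0.005], [-0.007, -0.006, -1.0]]
wrist_force: [-1.0, 0.4, -0.7]
width: 55.6
```

```bash
python3 - <<'E'
from h import *
s=snap('scene','s3');t=snap('top','t3')
go(630.5,-242.3,71,7.2)
a=s['image'][130:240,225:365,::-1];b=t['image'][150:260,370:510,::-1]
cv2.imwrite('pics/p3.png',np.hstack([cv2.resize(x,(400,314),interpolation=cv2.INTER_CUBIC) for x in(a,b)]))
E
```

```text
t 4.10 pos [ 627.  -239.6  143.2] yaw 7.2 tilt 0.60 w 64.3 F [-0.1  1.1  0.3] q6 -0.66
t(mm) [ 3.7  3.7 72.2] r(deg) [-0.39  0.45  0.03]
```

View pics/p3.png

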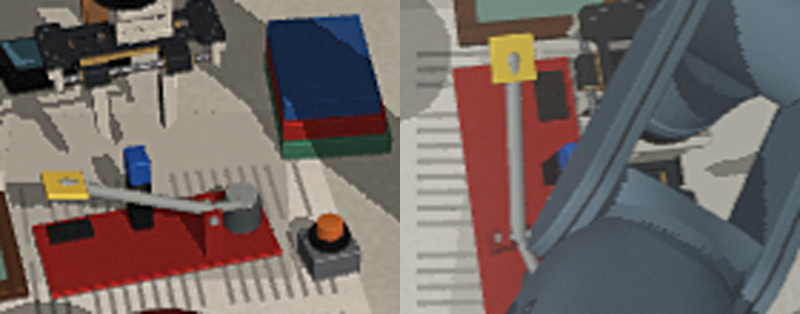

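Call:
{"api": "play_rows", "payload": {
  "series": [
    {"tx": 3.5,"ty": 3.5,"tz": 5,"rx": 0,"ry": 0,"rz": 0,"claw": 0.8},
    {"tx": 3.5,"ty": 3.5,"tz": 22,"rx": 0,"ry": 0,"rz": 0,"claw": 0.8},
    {"tx": 3.5,"ty": 3.5,"tz": 40,"rx": 0,"ry": 0,"rz": 0,"claw": 0.8},
    {"tx": 3.5,"ty": 3.5,"tz": 50,"rx": 0,"ry": 0,"rz": 0,"claw": 0.8},
    {"tx": 3.5,"ty": 3.5,"tz": 50,"rx": 0,"ry": 0,"rz": 0,"claw": 0.8}
  ]
}}

```text
time_s: 4.52
ee_pos: [629.7, -241.7, 92.2]
tcp_rot: [[0.992, 0.126, -0.01], [0.126, -0.992, 0.007], [-0.009, -0.008, -1.0]]
wrist_force: [-0.7, 0.5, 0.2]
width: 73.9
```

```bash
python3 - <<'E'
from h import *
go(630.5,-242.3,71,7.2)
s=snap('scene','s4');st()
a=s['image'][130:240,225:365,::-1]
cv2.imwrite('pics/p4.png',cv2.resize(a,(700,550),interpolation=cv2.INTER_CUBIC))
E
```

```text
t 4.52 pos [ 629.7 -241.7   92.2] yaw 7.2 tilt 0.70 w 73.9 F [-0.7  0.5  0.2] q6 -0.66
t(mm) [ 0.9  0.9 21.2] r(deg) [-0.47  0.52  0.03]
t 4.57 pos [ 630.6 -242.2   93.8] yaw 7.2 tilt 0.58 w 74.5 F [ 1.8 -0.1  0.2] q6 -0.66
```

View pics/p4.png

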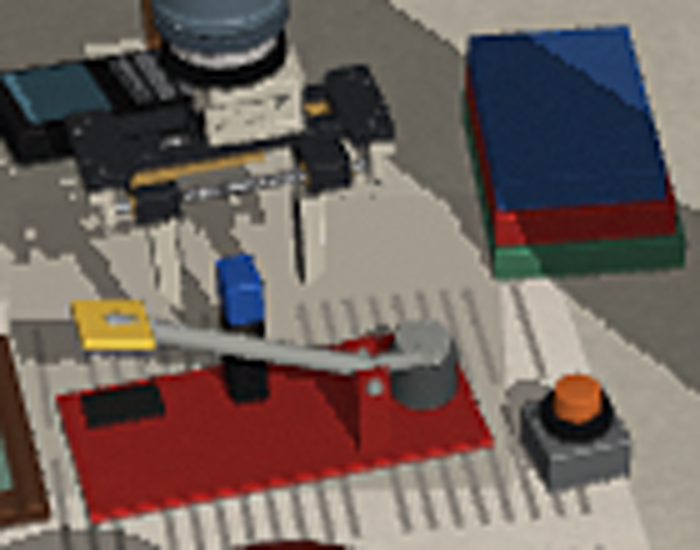

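Call:
{"api": "play_rows", "payload": {
  "series": [
    {"tx": 0.5,"ty": 0.5,"tz": 10,"rx": -0.4,"ry": 0.4,"rz": 0,"claw": 0.8},
    {"tx": 0.5,"ty": 0.5,"tz": 20,"rx": -0.4,"ry": 0.4,"rz": 0,"claw": 0.8},
    {"tx": 0.5,"ty": 0.5,"tz": 23,"rx": -0.4,"ry": 0.4,"rz": 0,"claw": 0.8},
    {"tx": 0.5,"ty": 0.5,"tz": 23,"rx": -0.4,"ry": 0.4,"rz": 0,"claw": 0.8},
    {"tx": 0.5,"ty": 0.5,"tz": 23,"rx": -0.4,"ry": 0.4,"rz": 0,"claw": 0.6}
  ]
}}

```text
time_s: 4.98
ee_pos: [632.4, -243.2, 71.9]
tcp_rot: [[0.992, 0.126, 0.002], [0.126, -0.992, -0.001], [0.002, 0.002, -1.0]]
wrist_force: [-1.1, 0.6, 0.1]
width: 71.2
```

Call:
{"api": "play_rows", "payload": {
  "series": [
    {"tx": 0,"ty": 0,"tz": 0,"rx": 0,"ry": 0,"rz": 0,"claw": 0.15},
    {"tx": 0,"ty": 0,"tz": 0,"rx": 0,"ry": 0,"rz": 0,"claw": 0.15},
    {"tx": 0,"ty": 0,"tz": 0,"rx": 0,"ry": 0,"rz": 0,"claw": 0.1},
    {"tx": 0,"ty": 0,"tz": 0,"rx": 0,"ry": 0,"rz": 0,"claw": 0.1},
    {"tx": 0,"ty": 0,"tz": 0,"rx": 0,"ry": 0,"rz": 0,"claw": 0.1}
  ],
  "grip_force": 50
}}

```text
time_s: 5.4
ee_pos: [632.4, -243.2, 71.8]
tcp_rot: [[0.992, 0.126, 0.002], [0.126, -0.992, -0.002], [0.002, 0.002, -1.0]]
wrist_force: [0.2, -1.3, 0.0]
width: 38.9
```

```bash
python3 - <<'E'
from h import *
o=st();print(o['tcp_rot'])
E
```

```text
t 5.40 pos [ 632.4 -243.2   71.8] yaw 7.2 tilt 0.16 w 38.9 F [ 0.2 -1.3  0. ] q6 -0.66
[[ 0.99204546  0.12586092  0.00220043]
 [ 0.12586464 -0.99204606 -0.00164226]
 [ 0.00197623  0.00190615 -0.99999623]]
```

Call:
{"api": "play_rows", "payload": {
  "series": [
    {"tx": 0,"ty": 0,"tz": 0,"rx": 0,"ry": 0,"rz": 0,"claw": 0.0},
    {"tx": 0,"ty": 0,"tz": 0,"rx": 0,"ry": 0,"rz": 0,"claw": 0.0},
    {"tx": 0,"ty": 0,"tz": 0,"rx": 0,"ry": 0,"rz": 0,"claw": 0.0},
    {"tx": 0,"ty": 0,"tz": 0,"rx": 0,"ry": 0,"rz": 0,"claw": 0.0},
    {"tx": 0,"ty": 0,"tz": 0,"rx": 0,"ry": 0,"rz": 0,"claw": 0.0}
  ],
  "grip_force": 55
}}

```text
time_s: 5.82
ee_pos: [631.7, -243.2, 71.6]
tcp_rot: [[0.992, 0.126, 0.001], [0.126, -0.992, -0.001], [0.0, 0.002, -1.0]]
wrist_force: [-3.8, -0.8, 2.3]
width: 23.4
```

```bash
python3 - <<'E'
from h import *
o=st();print(o['moment'])
E
```

```text
t 5.82 pos [ 631.7 -243.2   71.6] yaw 7.2 tilt 0.09 w 23.4 F [-3.8 -0.8  2.3] q6 -0.66
[-0.15765734  0.69157867  0.1444997 ]
```

Call:
{"api": "play_rows", "payload": {
  "series": [
    {"tx": 0,"ty": 0,"tz": -4,"rx": 0,"ry": 0,"rz": 0,"claw": 0.0},
    {"tx": 0,"ty": 0,"tz": -10,"rx": 0,"ry": 0,"rz": 0,"claw": 0.0},
    {"tx": 0,"ty": 0,"tz": -18,"rx": 0,"ry": 0,"rz": 0,"claw": 0.0},
    {"tx": 0,"ty": 0,"tz": -25,"rx": 0,"ry": 0,"rz": 0,"claw": 0.0},
    {"tx": 0,"ty": 0,"tz": -30,"rx": 0,"ry": 0,"rz": 0,"claw": 0.0}
  ],
  "grip_force": 60
}}

```text
time_s: 6.23
ee_pos: [632.8, -243.2, 102.5]
tcp_rot: [[0.992, 0.126, 0.003], [0.126, -0.992, -0.002], [0.003, 0.002, -1.0]]
wrist_force: [0.2, -0.3, -7.7]
width: 23.5
```

```bash
python3 - <<'E'
from h import *
s=snap('scene','s5');o=st();print(o['moment'])
a=s['image'][130:250,225:385,::-1]
cv2.imwrite('pics/p5.png',cv2.resize(a,(720,540),interpolation=cv2.INTER_CUBIC))
E
```

```text
t 6.28 pos [ 633.2 -243.5  103.7] yaw 7.2 tilt 0.30 w 23.3 F [ 1.  -0.4 -8.7] q6 -0.66
[-0.4176061  -0.39836831 -0.0722901 ]
```

View pics/p5.png

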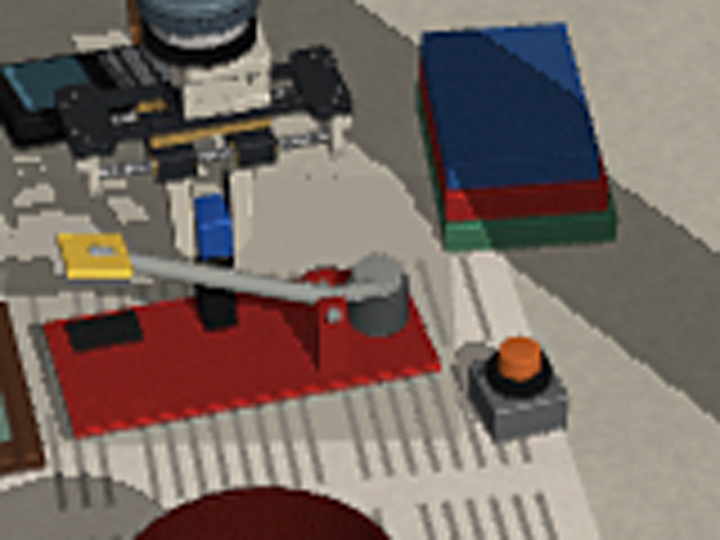

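Call:
{"api": "play_rows", "payload": {
  "series": [
    {"tx": 0,"ty": -4,"tz": -8,"rx": 0,"ry": 0,"rz": 3,"claw": 0.0},
    {"tx": -1,"ty": -14,"tz": -18,"rx": 0,"ry": 0,"rz": 8,"claw": 0.0},
    {"tx": -2,"ty": -26,"tz": -28,"rx": 0,"ry": 0,"rz": 14,"claw": 0.0},
    {"tx": -3,"ty": -40,"tz": -34,"rx": 0,"ry": 0,"rz": 20,"claw": 0.0},
    {"tx": -3,"ty": -54,"tz": -36,"rx": 0,"ry": 0,"rz": 26,"claw": 0.0}
  ]
}}

```text
time_s: 6.7
ee_pos: [622.8, -189.9, 139.1]
tcp_rot: [[0.945, -0.327, 0.004], [-0.327, -0.945, -0.003], [0.005, 0.001, -1.0]]
wrist_force: [0.5, -0.9, -7.7]
width: 23.7
```

```bash
python3 - <<'E'
from h import *
go(604,-70,138,-90)
E
```

```text
t 6.70 pos [ 622.8 -189.9  139.1] yaw -19.1 tilt 0.27 w 23.7 F [ 0.5 -0.9 -7.7] q6 -0.13
t(mm) [ -57.  -107.1    0.7] r(deg) [-0.1  -0.27 70.91]
```

Call:
{"api": "play_rows", "payload": {
  "series": [
    {"tx": -6,"ty": -11,"tz": 0,"rx": 0,"ry": 0,"rz": 6.5,"claw": 0.0},
    {"tx": -12,"ty": -22,"tz": 0,"rx": 0,"ry": 0,"rz": 13,"claw": 0.0},
    {"tx": -18,"ty": -33,"tz": 0,"rx": 0,"ry": 0,"rz": 19.5,"claw": 0.0},
    {"tx": -24,"ty": -44,"tz": 0,"rx": 0,"ry": 0,"rz": 26,"claw": 0.0},
    {"tx": -30,"ty": -55,"tz": 0,"rx": 0,"ry": 0,"rz": 32.5,"claw": 0.0}
  ]
}}

```text
time_s: 7.12
ee_pos: [611.3, -127.5, 137.5]
tcp_rot: [[0.621, -0.784, 0.002], [-0.784, -0.621, -0.002], [0.002, -0.0, -1.0]]
wrist_force: [-0.1, 0.8, -9.2]
width: 23.5
```

```bash
python3 - <<'E'
from h import *
go(604,-70,138,-90)
E
```

```text
t 7.12 pos [ 611.3 -127.5  137.5] yaw -51.6 tilt 0.12 w 23.5 F [-0.1  0.8 -9.2] q6 0.52
t(mm) [-49.6 -30.   -0.6] r(deg) [-0.06 -0.11 38.41]
```

Call:
{"api": "play_rows", "payload": {
  "series": [
    {"tx": -9,"ty": -5,"tz": 0,"rx": 0,"ry": 0,"rz": 6.5,"claw": 0.0},
    {"tx": -18,"ty": -10,"tz": 0,"rx": 0,"ry": 0,"rz": 13,"claw": 0.0},
    {"tx": -27,"ty": -16,"tz": 0,"rx": 0,"ry": 0,"rz": 19.5,"claw": 0.0},
    {"tx": -36,"ty": -22,"tz": 0,"rx": 0,"ry": 0,"rz": 26,"claw": 0.0},
    {"tx": -43,"ty": -26,"tz": 0,"rx": 0,"ry": 0,"rz": 32.5,"claw": 0.0}
  ]
}}

```text
time_s: 7.53
ee_pos: [604.5, -77.2, 137.3]
tcp_rot: [[0.103, -0.995, 0.001], [-0.995, -0.103, -0.001], [0.001, -0.001, -1.0]]
wrist_force: [-0.1, -0.7, -8.8]
width: 23.6
```

Call:
{"api": "play_rows", "payload": {
  "series": [
    {"tx": -2,"ty": -1,"tz": 0,"rx": 0,"ry": 0,"rz": 3.5,"claw": 0.0},
    {"tx": -3,"ty": -1,"tz": 0,"rx": 0,"ry": 0,"rz": 6,"claw": 0.0},
    {"tx": -3,"ty": -1,"tz": 0,"rx": 0,"ry": 0,"rz": 6,"claw": 0.0},
    {"tx": -3,"ty": -1,"tz": 0,"rx": 0,"ry": 0,"rz": 6,"claw": 0.0}
  ]
}}

```text
time_s: 7.87
ee_pos: [605.4, -75.1, 137.3]
tcp_rot: [[0.006, -1.0, 0.001], [-1.0, -0.006, -0.001], [0.001, -0.001, -1.0]]
wrist_force: [0.1, -0.1, -9.1]
width: 23.7
```

```bash
python3 - <<'E'
from h import *
go(604,-70,100,-90)
t=snap('top','t6');s=snap('scene','s6')
cv2.imwrite('pics/p6.png',cv2.resize(t['image'][110:330,250:470,::-1],(560,560),interpolation=cv2.INTER_CUBIC))
st()
E
```

```text
t 7.87 pos [605.4 -75.1 137.3] yaw -89.7 tilt 0.11 w 23.7 F [ 0.1 -0.1 -9.1] q6 1.26
t(mm) [-5.1  1.5 37.3] r(deg) [-0.08 -0.08  0.33]
t 7.97 pos [605.5 -75.4 137.3] yaw -89.7 tilt 0.12 w 23.5 F [ 0.  -0.2 -9.2] q6 1.26
```

View pics/p6.png

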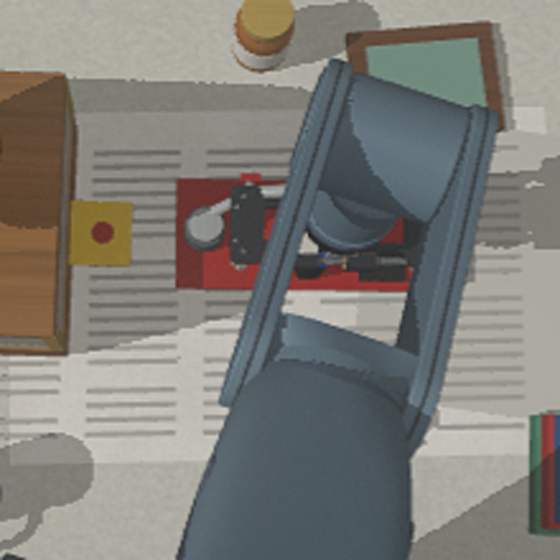

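View pics/s6.png

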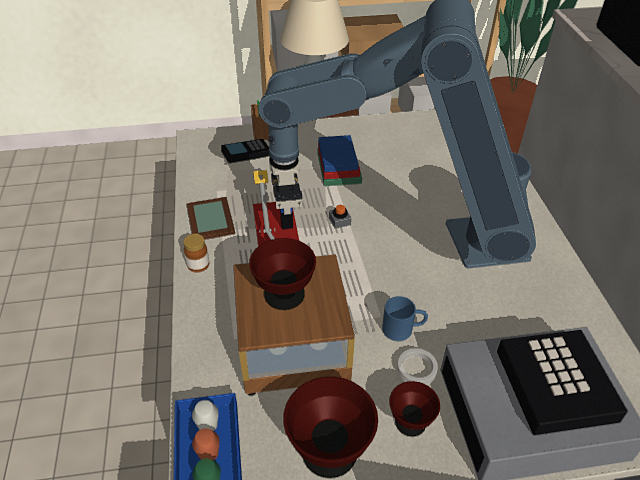

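```bash
python3 - <<'E'
from h import *
np.set_printoptions(precision=1,suppress=True)
t=load('top0') and load('t6')
f=220/560
Z=lambda x,y:(250+x*f-.3,110+y*f-.3)
print('saddle',plane(t,[Z(205,229)],117.7))
print('front corners',plane(t,[Z(177,180),Z(177,288)],73.7))
print('dot',plane(t,[Z(102,233)],68))
g=cv2.cvtColor(t['image'],cv2.COLOR_RGB2GRAY)
E
```

```text
saddle [[631.6  36.  117.7]]
front corners [[694.8  65.1  73.7]
 [576.7  63.   73.7]]
dot [[635.9 144.5  68. ]]
```

Call:
{"api": "play_rows", "payload": {
  "series": [
    {"tx": 0,"ty": 0,"tz": 10,"rx": 0,"ry": 0,"rz": 0.2,"claw": 0.0},
    {"tx": 0,"ty": 0,"tz": 28,"rx": 0,"ry": 0,"rz": 0.4,"claw": 0.0},
    {"tx": 0,"ty": 0,"tz": 46,"rx": 0,"ry": 0,"rz": 0.5,"claw": 0.0},
    {"tx": 0,"ty": 0,"tz": 57,"rx": 0,"ry": 0,"rz": 0.5,"claw": 0.0},
    {"tx": 0,"ty": 0,"tz": 57,"rx": 0,"ry": 0,"rz": 0.5,"claw": 0.0}
  ]
}}

```text
time_s: 8.38
ee_pos: [603.2, -74.8, 76.6]
tcp_rot: [[-0.005, -1.0, -0.005], [-1.0, 0.005, 0.001], [-0.001, 0.005, -1.0]]
wrist_force: [-1.5, 1.2, -9.6]
width: 23.7
```

```bash
python3 - <<'E'
from h import *
t=snap('top','t7')
cv2.imwrite('pics/p7.png',cv2.resize(t['image'][160:240,260:360,::-1],(800,640)[:2] if 0 else (750,600),interpolation=cv2.INTER_CUBIC))
st()
E
```

```text
t 8.43 pos [604.3 -75.   78.3] yaw -90.3 tilt 0.14 w 23.5 F [ 0.2  0.2 -7.7] q6 1.27
```

View pics/p7.png

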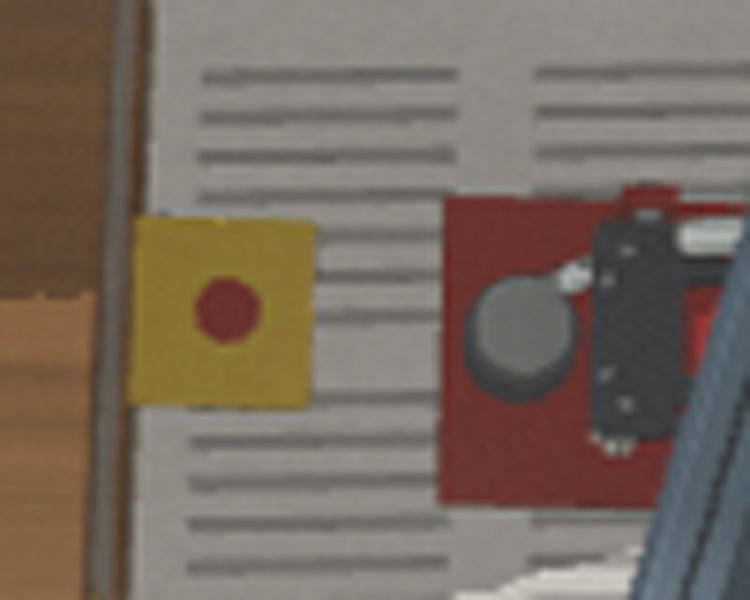

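```bash
python3 - <<'E'
from h import *
np.set_printoptions(precision=1,suppress=True)
t=load('t7')
Z=lambda x,y:(260+x/7.5-.43,160+y/7.5-.43)
print('saddle',plane(t,[Z(524,326)],58.7))
print('front corners',plane(t,[Z(443,196),Z(438,505)],14.7))
print('dot',plane(t,[Z(228,310)],68))
print('lug',plane(t,[Z(133,215),Z(316,225),Z(310,409),Z(130,402)],68))
E
```

```text
saddle [[635.3  35.5  58.7]]
front corners [[695.   65.5  14.7]
 [575.   65.2  14.7]]
dot [[636.8 144.   68. ]]
lug [[671.5 179.7  68. ]
 [669.3 112.7  68. ]
 [600.8 113.2  68. ]
 [601.9 178.6  68. ]]
```

Call:
{"api": "play_rows", "payload": {
  "series": [
    {"tx": 0,"ty": -0.7,"tz": 2,"rx": 0,"ry": 0,"rz": 0,"claw": 0.0},
    {"tx": 0,"ty": -1.5,"tz": 3.5,"rx": 0,"ry": 0,"rz": 0,"claw": 0.0},
    {"tx": 0,"ty": -1.5,"tz": 3.5,"rx": 0,"ry": 0,"rz": 0,"claw": 0.0},
    {"tx": 0,"ty": -1.5,"tz": 3.5,"rx": 0,"ry": 0,"rz": 0,"claw": 0.0},
    {"tx": 0,"ty": -1.5,"tz": 3.5,"rx": 0,"ry": 0,"rz": 0,"claw": 0.0}
  ]
}}

```text
time_s: 8.85
ee_pos: [607.8, -75.4, 77.5]
tcp_rot: [[-0.005, -1.0, 0.003], [-1.0, 0.005, -0.002], [0.002, -0.003, -1.0]]
wrist_force: [-0.7, 0.5, -8.2]
width: 23.5
```

```bash
python3 - <<'E'
from h import *
o=st();print(o['tcp_rot'].round(4))
E
```

```text
t 8.85 pos [607.8 -75.4  77.5] yaw -90.3 tilt 0.20 w 23.5 F [-0.7  0.5 -8.2] q6 1.27
[[-0.0046 -1.      0.0031]
 [-1.      0.0046 -0.0018]
 [ 0.0018 -0.0031 -1.    ]]
```

Call:
{"api": "play_rows", "payload": {
  "series": [
    {"tx": -5,"ty": 1,"tz": 1,"rx": 0,"ry": 0,"rz": 0,"claw": 0.0},
    {"tx": -15,"ty": 2,"tz": 2,"rx": 0,"ry": 0,"rz": 0,"claw": 0.0},
    {"tx": -25,"ty": 3,"tz": 2.5,"rx": 0,"ry": 0,"rz": 0,"claw": 0.0},
    {"tx": -32,"ty": 3,"tz": 2.5,"rx": 0,"ry": 0,"rz": 0,"claw": 0.0},
    {"tx": -35,"ty": 3,"tz": 2.5,"rx": 0,"ry": 0,"rz": 0,"claw": 0.0}
  ]
}}

```text
time_s: 9.27
ee_pos: [604.1, -38.2, 74.1]
tcp_rot: [[-0.003, -1.0, 0.001], [-1.0, 0.003, -0.001], [0.001, -0.001, -1.0]]
wrist_force: [0.5, -0.1, -8.1]
width: 23.4
```

```bash
python3 - <<'E'
from h import *
go(604.5,33.7,74.7,-90)
E
```

```text
t 9.27 pos [604.1 -38.2  74.1] yaw -90.2 tilt 0.08 w 23.4 F [ 0.5 -0.1 -8.1] q6 1.33
t(mm) [-71.9  -0.2  -0.6] r(deg) [-0.07 -0.04 -0.18]
```

Call:
{"api": "play_rows", "payload": {
  "series": [
    {"tx": -7,"ty": 0,"tz": 0,"rx": 0,"ry": 0,"rz": 0,"claw": 0.0},
    {"tx": -18,"ty": 0,"tz": 0,"rx": 0,"ry": 0,"rz": 0,"claw": 0.0},
    {"tx": -30,"ty": 0,"tz": 0,"rx": 0,"ry": 0,"rz": 0,"claw": 0.0},
    {"tx": -38,"ty": 0,"tz": 0,"rx": 0,"ry": 0,"rz": 0,"claw": 0.0},
    {"tx": -43,"ty": 0,"tz": 0,"rx": 0,"ry": 0,"rz": 0,"claw": 0.0}
  ]
}}

```text
time_s: 9.68
ee_pos: [604.6, 4.5, 74.2]
tcp_rot: [[-0.004, -1.0, 0.002], [-1.0, 0.004, -0.001], [0.001, -0.002, -1.0]]
wrist_force: [-0.3, 0.2, -8.8]
width: 23.5
```

```bash
python3 - <<'E'
from h import *
t=snap('top','t8')
cv2.imwrite('pics/p8.png',cv2.resize(t['image'][160:240,260:360,::-1],(750,600),interpolation=cv2.INTER_CUBIC))
go(604.5,33.7,74.7,-90)
E
```

```text
t 9.73 pos [604.5   5.   74.2] yaw -90.2 tilt 0.10 w 23.7 F [ 0.   1.  -8.7] q6 1.40
t(mm) [-28.7   0.1  -0.6] r(deg) [-0.1  -0.03 -0.19]
```

View pics/p8.png

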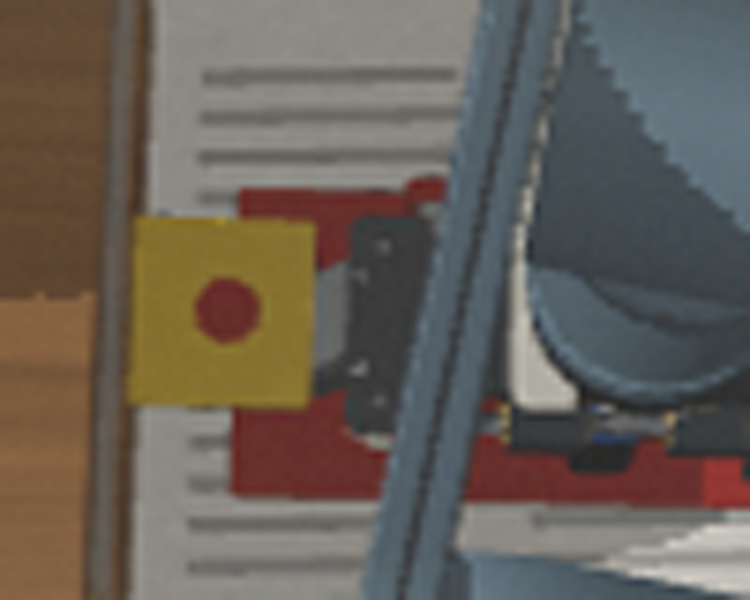

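```bash
python3 - <<'E'
from h import *
np.set_printoptions(precision=1,suppress=True)
t=load('t8')
Z=lambda x,y:(260+x/7.5-.43,160+y/7.5-.43)
print('front corners',plane(t,[Z(240,188.5),Z(233,496)],10.6), plane(t,[Z(375,498)],10.6))
E
```

```text
front corners [[697.2 143.5  10.6]
 [577.5 142.9  10.6]] [[577.9  89.1  10.6]]
```

Call:
{"api": "play_rows", "payload": {
  "series": [
    {"tx": -6,"ty": 0,"tz": 0,"rx": 0,"ry": 0,"rz": 0,"claw": 0.0},
    {"tx": -14,"ty": 0,"tz": 0,"rx": 0,"ry": 0,"rz": 0,"claw": 0.0},
    {"tx": -22,"ty": 0,"tz": 0,"rx": 0,"ry": 0,"rz": 0,"claw": 0.0},
    {"tx": -27,"ty": 0,"tz": 0,"rx": 0,"ry": 0,"rz": 0,"claw": 0.0},
    {"tx": -29,"ty": 0,"tz": 0,"rx": 0,"ry": 0,"rz": 0,"claw": 0.0}
  ]
}}

```text
time_s: 10.15
ee_pos: [604.8, 32.8, 74.1]
tcp_rot: [[-0.004, -1.0, 0.002], [-1.0, 0.004, -0.001], [0.001, -0.002, -1.0]]
wrist_force: [-0.5, 0.4, -8.7]
width: 23.6
```

```bash
python3 - <<'E'
from h import *
np.set_printoptions(precision=1,suppress=True)
t=snap('top','t9')
cv2.imwrite('pics/p9.png',cv2.resize(t['image'][160:240,260:360,::-1],(750,600),interpolation=cv2.INTER_CUBIC))
go(604.5,34,74.7,-90)
E
```

```text
t 10.20 pos [604.8  32.7  74.1] yaw -90.2 tilt 0.13 w 23.7 F [ 0.3  1.  -8.7] q6 1.45
t(mm) [-1.3  0.3 -0.6] r(deg) [-0.1 -0.1 -0.2]
```

View pics/p9.png

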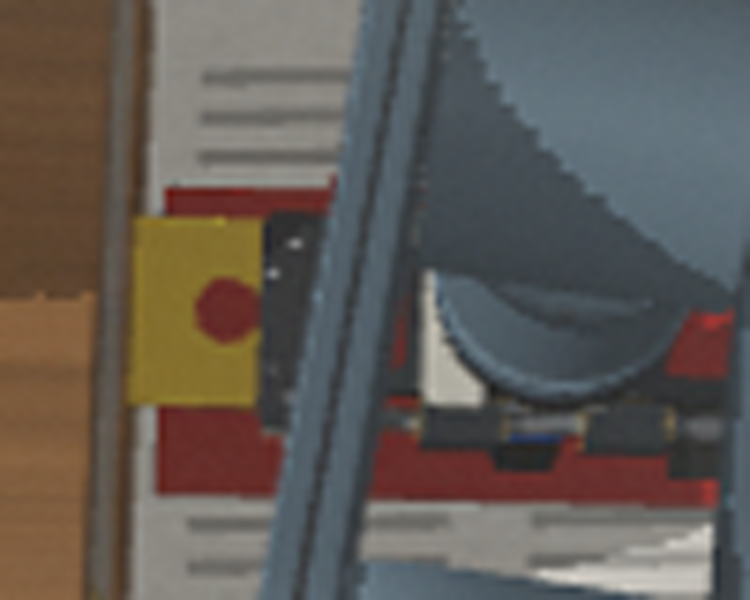

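```bash
python3 - <<'E'
from h import *
np.set_printoptions(precision=1,suppress=True)
t=load('t9')
Z=lambda x,y:(260+x/7.5-.43,160+y/7.5-.43)
print('front corners',plane(t,[Z(165,187),Z(157,494)],10.6))
E
```

```text
front corners [[697.1 172.3  10.6]
 [577.6 171.7  10.6]]
```

Call:
{"api": "play_rows", "payload": {
  "series": [
    {"tx": -1.5,"ty": 0,"tz": 0.5,"rx": 0,"ry": 0,"rz": 0,"claw": 0.0},
    {"tx": -1.5,"ty": 0,"tz": 1.5,"rx": 0,"ry": 0,"rz": 0,"claw": 0.0},
    {"tx": -1.5,"ty": 0,"tz": 2.3,"rx": 0,"ry": 0,"rz": 0,"claw": 0.0},
    {"tx": -1.5,"ty": 0,"tz": 2.7,"rx": 0,"ry": 0,"rz": 0,"claw": 0.0},
    {"tx": -1.5,"ty": 0,"tz": 2.7,"rx": 0,"ry": 0,"rz": 0,"claw": 0.0}
  ]
}}

```text
time_s: 10.62
ee_pos: [605.1, 32.9, 71.7]
tcp_rot: [[-0.005, -1.0, 0.002], [-1.0, 0.005, -0.001], [0.001, -0.002, -1.0]]
wrist_force: [-0.5, 0.1, -5.9]
width: 23.8
```

Call:
{"api": "play_rows", "payload": {
  "series": [
    {"tx": 0,"ty": 0,"tz": 0.7,"rx": 0,"ry": 0,"rz": 0,"claw": 0.0},
    {"tx": 0,"ty": 0,"tz": 1,"rx": 0,"ry": 0,"rz": 0,"claw": 0.0},
    {"tx": 0,"ty": 0,"tz": 1,"rx": 0,"ry": 0,"rz": 0,"claw": 0.0}
  ]
}}

```text
time_s: 10.87
ee_pos: [605.2, 32.8, 71.6]
tcp_rot: [[-0.005, -1.0, 0.003], [-1.0, 0.005, -0.002], [0.002, -0.003, -1.0]]
wrist_force: [-3.0, -1.9, 3.4]
width: 23.5
```

```bash
python3 - <<'E'
from h import *
np.set_printoptions(precision=1,suppress=True)
t=snap('top','t10');s=snap('scene','s10')
cv2.imwrite('pics/p10.png',cv2.resize(t['image'][160:240,260:360,::-1],(750,600),interpolation=cv2.INTER_CUBIC))
cv2.imwrite('pics/p10s.png',cv2.resize(s['image'][140:300,220:380,::-1],(600,600),interpolation=cv2.INTER_CUBIC))
st()
E
```

```text
t 10.97 pos [605.2  32.8  71.6] yaw -90.3 tilt 0.21 w 23.6 F [-3.5 -2.5  7. ] q6 1.45
```

View pics/p10.png

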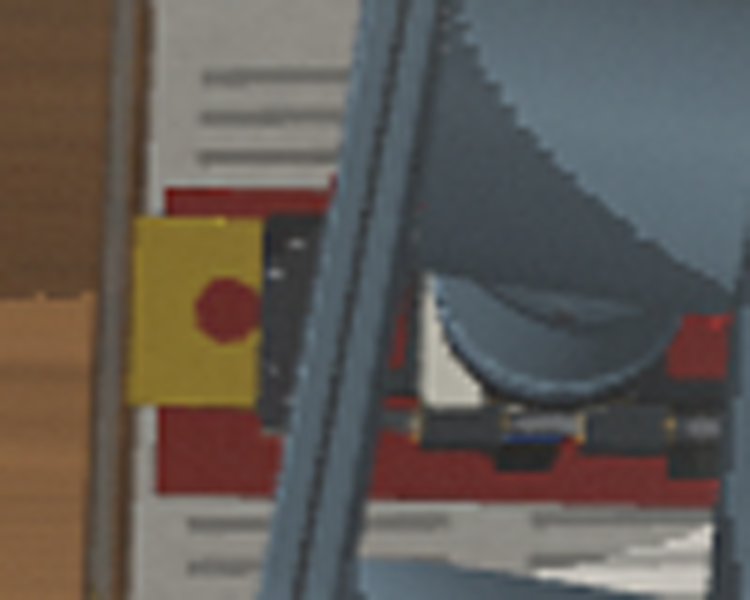

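View pics/p10s.png

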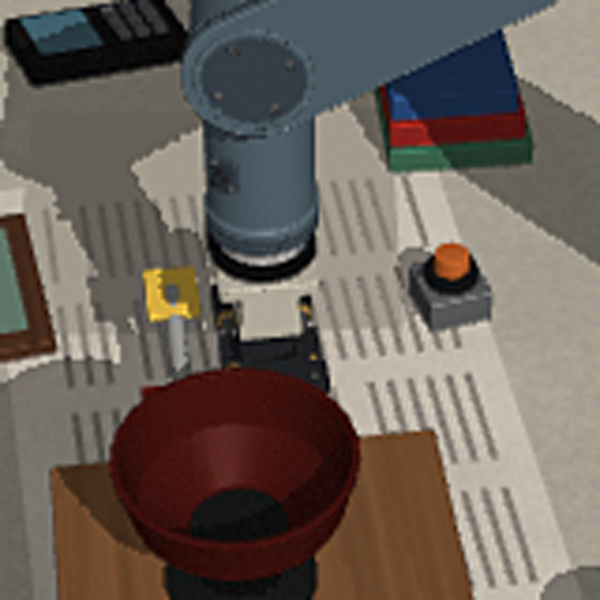

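Call:
{"api": "play_rows", "payload": {
  "series": [
    {"tx": 0,"ty": 0,"tz": -0.6,"rx": 0,"ry": 0,"rz": 0,"claw": 0.4},
    {"tx": 0,"ty": 0,"tz": -0.6,"rx": 0,"ry": 0,"rz": 0,"claw": 0.6},
    {"tx": 0,"ty": 0,"tz": -0.6,"rx": 0,"ry": 0,"rz": 0,"claw": 0.6},
    {"tx": 0,"ty": 0,"tz": -0.6,"rx": 0,"ry": 0,"rz": 0,"claw": 0.6},
    {"tx": 0,"ty": 0,"tz": -0.6,"rx": 0,"ry": 0,"rz": 0,"claw": 0.6}
  ]
}}

```text
time_s: 11.38
ee_pos: [605.3, 33.3, 71.0]
tcp_rot: [[-0.005, -1.0, 0.003], [-1.0, 0.005, -0.001], [0.001, -0.003, -1.0]]
wrist_force: [-0.8, 0.7, -0.8]
width: 52.5
```

Call:
{"api": "play_rows", "payload": {
  "series": [
    {"tx": 0,"ty": 0,"tz": -6,"rx": 0,"ry": 0,"rz": 0,"claw": 0.6},
    {"tx": 0,"ty": 0,"tz": -20,"rx": 0,"ry": 0,"rz": 0,"claw": 0.6},
    {"tx": 0,"ty": 0,"tz": -45,"rx": 0,"ry": 0,"rz": 0,"claw": 0.6},
    {"tx": 0,"ty": 0,"tz": -75,"rx": 0,"ry": 0,"rz": 0,"claw": 0.6},
    {"tx": 0,"ty": 0,"tz": -100,"rx": 0,"ry": 0,"rz": 0,"claw": 0.3}
  ]
}}

```text
time_s: 11.8
ee_pos: [604.9, 33.4, 172.9]
tcp_rot: [[-0.005, -1.0, 0.003], [-1.0, 0.005, -0.002], [0.002, -0.003, -1.0]]
wrist_force: [0.3, 0.3, -0.6]
width: 52.7
```

```bash
python3 - <<'E'
from h import *
go(665,-100,180,-90)
E
```

```text
t 11.80 pos [604.9  33.4 172.9] yaw -90.3 tilt 0.17 w 52.7 F [ 0.3  0.3 -0.6] q6 1.45
t(mm) [133.1 -60.8  -6.7] r(deg) [-0.15 -0.09 -0.27]
```

Call:
{"api": "play_rows", "payload": {
  "series": [
    {"tx": 25,"ty": 5,"tz": -5,"rx": 0,"ry": 0,"rz": 0,"claw": 0.0},
    {"tx": 65,"ty": 15,"tz": -10,"rx": 0,"ry": 0,"rz": 0,"claw": 0.0},
    {"tx": 105,"ty": 25,"tz": -10,"rx": 0,"ry": 0,"rz": 0,"claw": 0.0},
    {"tx": 145,"ty": 35,"tz": -10,"rx": 0,"ry": 0,"rz": 0,"claw": 0.0},
    {"tx": 170,"ty": 40,"tz": -10,"rx": 0,"ry": 0,"rz": 0,"claw": 0.0}
  ]
}}

```text
time_s: 12.22
ee_pos: [563.0, -139.8, 182.0]
tcp_rot: [[-0.006, -1.0, 0.003], [-1.0, 0.006, -0.003], [0.003, -0.003, -1.0]]
wrist_force: [0.1, 0.2, 0.2]
width: 20.4
```

```bash
python3 - <<'E'
from h import *
t=snap('top','t11');s=snap('scene','s11')
cv2.imwrite('pics/p11.png',cv2.resize(t['image'][140:260,255:415,::-1],(800,600),interpolation=cv2.INTER_CUBIC))
cv2.imwrite('pics/p11s.png',cv2.resize(s['image'][140:300,220:380,::-1],(600,600),interpolation=cv2.INTER_CUBIC))
st()
E
```

```text
t 12.32 pos [ 563.3 -140.7  181.8] yaw -90.5 tilt 0.24 w 12.4 F [ 0.2 -0.5  0.6] q6 1.15
```

View pics/p11.png

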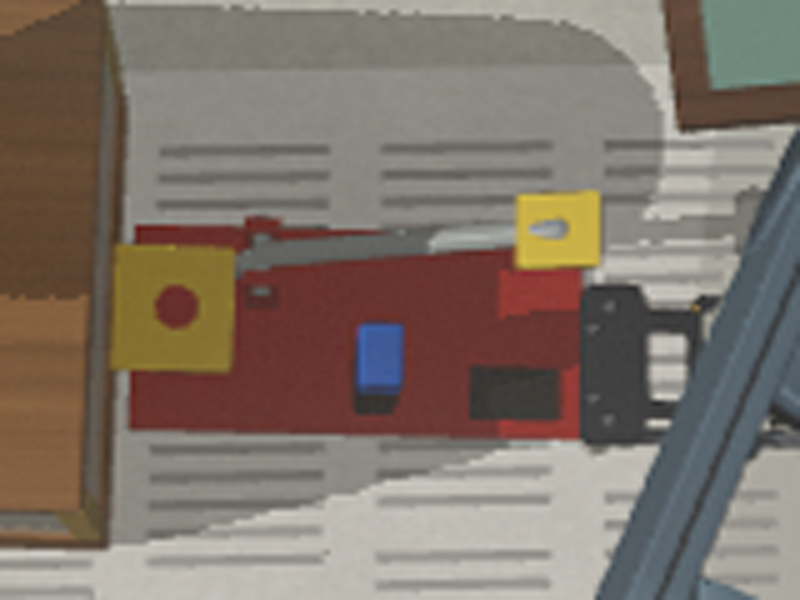

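View pics/p11s.png

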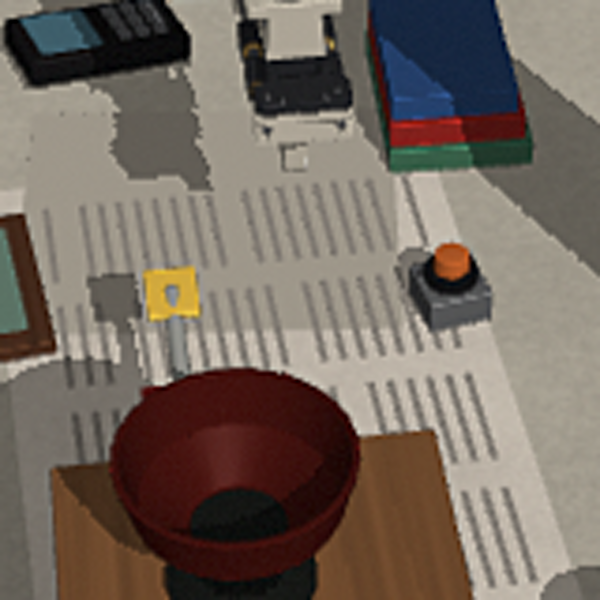

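```bash
python3 - <<'E'
from h import *
np.set_printoptions(precision=1,suppress=True)
t=load('t11');s=load('s11')
Z=lambda x,y:(255+x/5-.4,140+y/5-.4)
Y=lambda x,y:(220+x/3.75-.37,140+y/3.75-.37)
print('plate',plane(t,[Z(136,227),Z(131,430),Z(500,436)],8))
print('pad',tri(t,[Z(559,230)],s,[Y(172,293)]), plane(t,[Z(559,230)],135))
print('dot',plane(t,[Z(177,306)],68))
print('blue',plane(t,[Z(381,357)],105))
go(667,-60,160,-90)
E
```

```text
plate [[696.3 171.8   8. ]
 [577.6 171.    8. ]
 [578.6 -39.5   8. ]]
pad [[667.8 -57.3 128.6   2.4]] [[667.3 -56.9 135. ]]
dot [[637.1 143.9  68. ]]
blue [[603.8  33.5 105. ]]
t 12.32 pos [ 563.3 -140.7  181.8] yaw -90.5 tilt 0.24 w 12.4 F [ 0.2 -0.5  0.6] q6 1.15
t(mm) [ -81.8 -102.9   21.8] r(deg) [-0.1 -0.2 -0.6]
```

Call:
{"api": "play_rows", "payload": {
  "series": [
    {"tx": -15,"ty": -20,"tz": 0,"rx": 0,"ry": 0,"rz": 0,"claw": 0.0},
    {"tx": -38,"ty": -48,"tz": 0,"rx": 0,"ry": 0,"rz": 0,"claw": 0.0},
    {"tx": -60,"ty": -76,"tz": 3,"rx": 0,"ry": 0,"rz": 0,"claw": 0.0},
    {"tx": -77,"ty": -97,"tz": 10,"rx": 0,"ry": 0,"rz": -0.4,"claw": 0.0},
    {"tx": -82,"ty": -103,"tz": 20,"rx": 0,"ry": 0,"rz": -0.5,"claw": 0.0}
  ]
}}

```text
time_s: 12.73
ee_pos: [670.6, -51.1, 161.9]
tcp_rot: [[0.007, -1.0, 0.006], [-1.0, -0.007, -0.001], [0.001, -0.006, -1.0]]
wrist_force: [-0.1, -0.6, -0.3]
width: 0.4
```

```bash
python3 - <<'E'
from h import *
s=snap('scene','s12')
cv2.imwrite('pics/p12s.png',cv2.resize(s['image'][140:300,220:380,::-1],(600,600),interpolation=cv2.INTER_CUBIC))
go(667,-62,135,-90)
E
```

```text
t 12.78 pos [668.6 -51.1 158.6] yaw -89.6 tilt 0.04 w 0.5 F [-0.6  0.5 -1.5] q6 1.32
t(mm) [10.9  1.7 23.6] r(deg) [-0.03  0.02  0.45]
```

View pics/p12s.png

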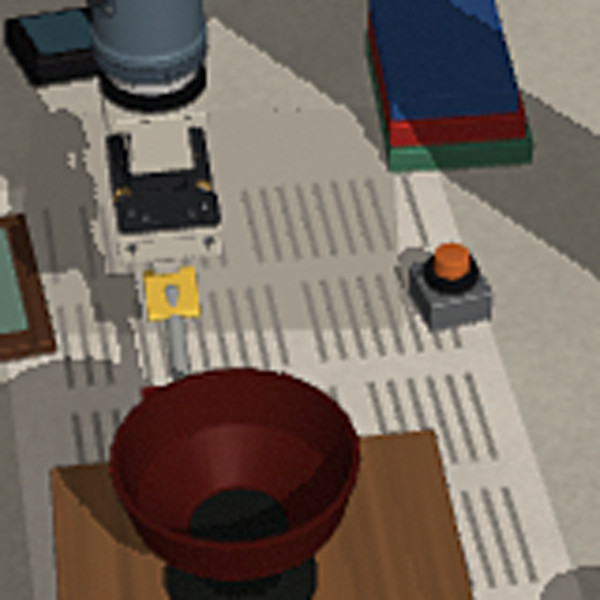

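Call:
{"api": "play_rows", "payload": {
  "series": [
    {"tx": 5,"ty": 0.5,"tz": 5,"rx": 0,"ry": 0,"rz": 0,"claw": 0.0},
    {"tx": 10,"ty": 1,"tz": 12,"rx": 0,"ry": 0,"rz": 0,"claw": 0.0},
    {"tx": 10,"ty": 1,"tz": 19,"rx": 0,"ry": 0,"rz": 0,"claw": 0.0},
    {"tx": 10,"ty": 1,"tz": 21,"rx": 0,"ry": 0,"rz": 0,"claw": 0.0},
    {"tx": 10,"ty": 1,"tz": 21,"rx": 0,"ry": 0,"rz": 0,"claw": 0.0}
  ]
}}

```text
time_s: 13.2
ee_pos: [665.3, -66.1, 139.7]
tcp_rot: [[0.002, -1.0, 0.0], [-1.0, -0.002, -0.001], [0.001, -0.0, -1.0]]
wrist_force: [-0.1, 0.3, 0.3]
width: 0.6
```

```bash
python3 - <<'E'
from h import *
go(667,-74,64,-90)
E
```

```text
t 13.20 pos [665.3 -66.1 139.7] yaw -89.9 tilt 0.07 w 0.6 F [-0.1  0.3  0.3] q6 1.30
t(mm) [ 7.8 -1.7 75.7] r(deg) [-0.02 -0.07  0.13]
```

Call:
{"api": "play_rows", "payload": {
  "series": [
    {"tx": 0,"ty": -1,"tz": 6,"rx": 0,"ry": 0,"rz": 0,"claw": 0.0},
    {"tx": 1,"ty": -1.5,"tz": 14,"rx": 0,"ry": 0,"rz": 0,"claw": 0.0},
    {"tx": 2,"ty": -1.5,"tz": 23,"rx": 0,"ry": 0,"rz": 0,"claw": 0.0},
    {"tx": 3,"ty": -1.5,"tz": 32,"rx": 0,"ry": 0,"rz": 0,"claw": 0.0},
    {"tx": 4,"ty": -1.5,"tz": 39,"rx": 0,"ry": 0,"rz": 0,"claw": 0.0}
  ]
}}

```text
time_s: 13.62
ee_pos: [669.0, -70.4, 101.7]
tcp_rot: [[0.004, -1.0, 0.005], [-1.0, -0.004, -0.004], [0.004, -0.005, -1.0]]
wrist_force: [-0.0, -4.2, 10.7]
width: 0.7
```

```bash
python3 - <<'E'
from h import *
s=snap('scene','s13');t=snap('top','t13')
cv2.imwrite('pics/p13.png',np.hstack([cv2.resize(s['image'][140:300,220:380,::-1],(400,400)),cv2.resize(t['image'][140:260,255:375,::-1],(400,400))]))
go(667,-74,64,-90)
E
```

```text
t 13.72 pos [668.7 -70.3 101.1] yaw -89.8 tilt 0.28 w 0.4 F [ 0.7 -2.7  9.9] q6 1.30
t(mm) [ 3.5  1.9 37.1] r(deg) [-0.21 -0.18  0.21]
```

View pics/p13.png

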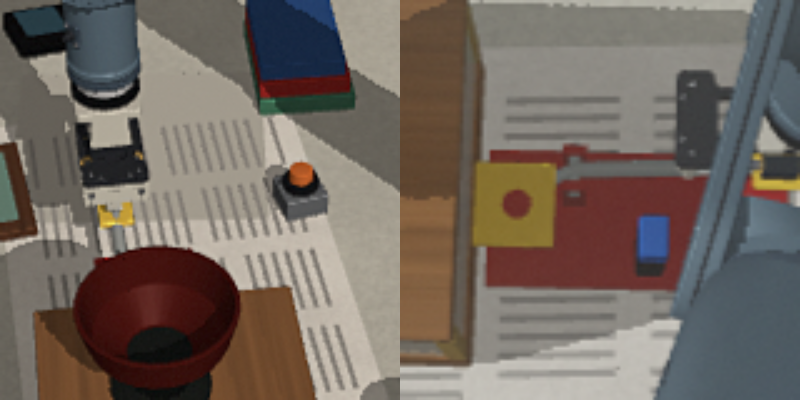

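Call:
{"api": "play_rows", "payload": {
  "series": [
    {"tx": 1,"ty": 0,"tz": 7,"rx": 0,"ry": 0,"rz": 0,"claw": 0.0},
    {"tx": 2,"ty": 0,"tz": 14,"rx": 0,"ry": 0,"rz": 0,"claw": 0.0},
    {"tx": 3,"ty": 0,"tz": 21,"rx": 0,"ry": 0,"rz": 0,"claw": 0.0},
    {"tx": 3,"ty": 0,"tz": 27,"rx": 0,"ry": 0,"rz": 0,"claw": 0.0},
    {"tx": 3,"ty": 0,"tz": 32,"rx": 0,"ry": 0,"rz": 0,"claw": 0.0}
  ]
}}

```text
time_s: 14.13
ee_pos: [668.9, -74.5, 70.2]
tcp_rot: [[0.004, -1.0, 0.004], [-1.0, -0.004, -0.005], [0.005, -0.004, -1.0]]
wrist_force: [-0.5, -6.5, 11.1]
width: 0.6
```

Call:
{"api": "play_rows", "payload": {
  "series": [
    {"tx": 0,"ty": 0,"tz": 2,"rx": 0,"ry": 0,"rz": 0,"claw": 0.0},
    {"tx": 0,"ty": 0,"tz": 4,"rx": 0,"ry": 0,"rz": 0,"claw": 0.0}
  ]
}}

```text
time_s: 14.3
ee_pos: [668.9, -74.6, 66.4]
tcp_rot: [[0.004, -1.0, 0.004], [-1.0, -0.004, -0.005], [0.005, -0.004, -1.0]]
wrist_force: [-1.9, -7.2, 10.8]
width: 0.2
```

Call:
{"api": "play_rows", "payload": {
  "series": [
    {"tx": 0,"ty": 0,"tz": 1.5,"rx": 0,"ry": 0,"rz": 0,"claw": 0.0},
    {"tx": 0,"ty": 0,"tz": 1.5,"rx": 0,"ry": 0,"rz": 0,"claw": 0.0}
  ]
}}

```text
time_s: 14.47
ee_pos: [668.9, -74.7, 64.8]
tcp_rot: [[0.004, -1.0, 0.004], [-1.0, -0.004, -0.005], [0.005, -0.004, -1.0]]
wrist_force: [-0.9, -7.1, 10.1]
width: 0.4
```

```bash
python3 - <<'E'
from h import *
go(667,-74,64,-90)
E
```

```text
t 14.47 pos [668.9 -74.7  64.8] yaw -89.8 tilt 0.38 w 0.4 F [-0.9 -7.1 10.1] q6 1.29
t(mm) [-0.7  1.9  0.8] r(deg) [-0.24 -0.3   0.22]
```

Call:
{"api": "play_rows", "payload": {
  "series": [
    {"tx": 1,"ty": 0,"tz": 1.5,"rx": 0,"ry": 0,"rz": 0,"claw": 0.0},
    {"tx": 2,"ty": 0,"tz": 2.5,"rx": 0,"ry": 0,"rz": 0,"claw": 0.0},
    {"tx": 2,"ty": 0,"tz": 2.5,"rx": 0,"ry": 0,"rz": 0,"claw": 0.0}
  ]
}}

```text
time_s: 14.72
ee_pos: [668.9, -74.9, 63.2]
tcp_rot: [[0.004, -1.0, 0.005], [-1.0, -0.004, -0.003], [0.003, -0.005, -1.0]]
wrist_force: [-2.3, -1.5, 14.7]
width: 0.2
```

```bash
python3 - <<'E'
from h import *
s=snap('scene','s14');t=snap('top','t14')
cv2.imwrite('pics/p14.png',np.hstack([cv2.resize(s['image'][140:300,220:380,::-1],(400,400)),cv2.resize(t['image'][140:260,255:375,::-1],(400,400))]))
go(667,-74,64,-90)
E
```

```text
t 14.82 pos [668.9 -74.9  63.3] yaw -89.8 tilt 0.31 w 0.6 F [-2.6 -2.6 14.1] q6 1.29
t(mm) [-0.9  1.9 -0.7] r(deg) [-0.26 -0.17  0.23]
```

View pics/p14.png

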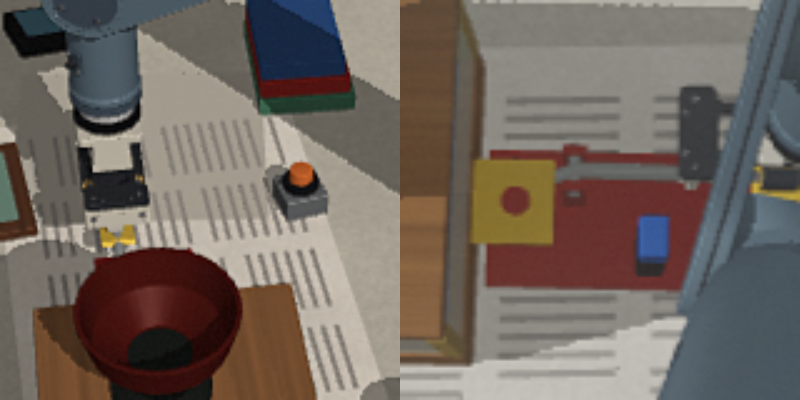

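Call:
{"api": "play_rows", "payload": {
  "series": [
    {"tx": 0,"ty": 0,"tz": 1.5,"rx": 0,"ry": 0,"rz": 0,"claw": 0.0},
    {"tx": 0,"ty": 0,"tz": 1.5,"rx": 0,"ry": 0,"rz": 0,"claw": 0.0},
    {"tx": 0,"ty": 0,"tz": 1.5,"rx": 0,"ry": 0,"rz": 0,"claw": 0.0}
  ]
}}

```text
time_s: 15.07
ee_pos: [669.0, -74.9, 62.7]
tcp_rot: [[0.004, -1.0, 0.005], [-1.0, -0.004, -0.003], [0.003, -0.005, -1.0]]
wrist_force: [-5.1, -1.4, 19.3]
width: 0.7
```

```bash
python3 - <<'E'
from h import *
np.set_printoptions(precision=1,suppress=True)
t=snap('top','t15');st()
cv2.imwrite('pics/p15.png',cv2.resize(t['image'][160:240,260:360,::-1],(750,600),interpolation=cv2.INTER_CUBIC))
E
```

```text
t 15.12 pos [669.  -74.9  62.7] yaw -89.8 tilt 0.35 w 0.7 F [-4.9 -2.2 18.6] q6 1.29
```

View pics/p15.png

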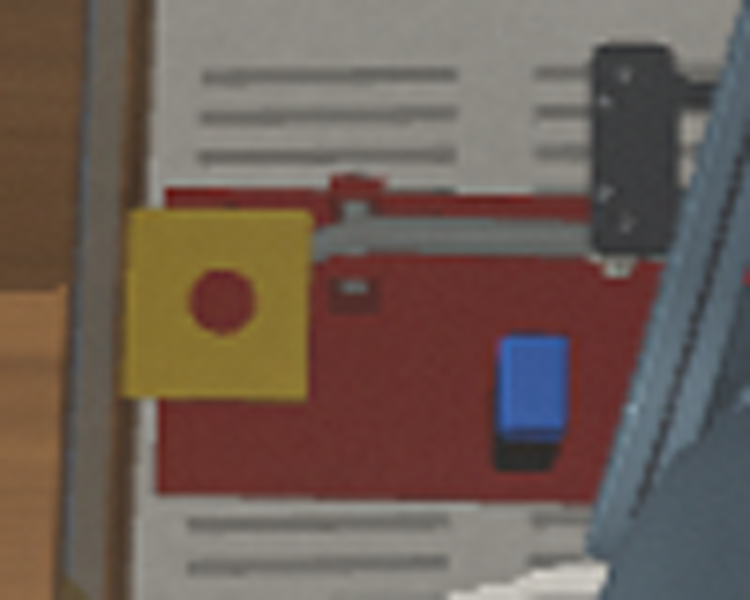

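```bash
python3 - <<'E'
from h import *
np.set_printoptions(precision=1,suppress=True)
t=load('t15')
Z=lambda x,y:(260+x/7.5-.43,160+y/7.5-.43)
for z in(68,75,82,88): print(plane(t,[Z(222,302)],z))
print(plane(t,[Z(165,187),Z(157,494)],8))
p=Z(222,302);print(p)
E
```

```text
[[639.7 146.2  68. ]]
[[638.2 145.9  75. ]]
[[636.6 145.5  82. ]]
[[635.3 145.2  88. ]]
[[697.8 172.5   8. ]
 [578.  171.9   8. ]]
(289.17, 199.83666666666664)
```

Call:
{"api": "play_rows", "payload": {
  "series": [
    {"tx": 0,"ty": 0,"tz": -7,"rx": 0,"ry": 0,"rz": 0,"claw": 0.0},
    {"tx": -1,"ty": 0,"tz": -16,"rx": 0,"ry": 0,"rz": 0,"claw": 0.0},
    {"tx": -2,"ty": 0,"tz": -25,"rx": 0,"ry": 0,"rz": 0,"claw": 0.0},
    {"tx": -3,"ty": 0,"tz": -34,"rx": 0,"ry": 0,"rz": 0,"claw": 0.0},
    {"tx": -4,"ty": 0,"tz": -43,"rx": 0,"ry": 0,"rz": 0,"claw": 0.0}
  ]
}}

```text
time_s: 15.53
ee_pos: [668.7, -69.9, 103.9]
tcp_rot: [[0.004, -1.0, 0.004], [-1.0, -0.004, -0.001], [0.001, -0.004, -1.0]]
wrist_force: [1.1, 2.0, 5.8]
width: 0.5
```

Call:
{"api": "play_rows", "payload": {
  "series": [
    {"tx": -1,"ty": 0,"tz": -9,"rx": 0,"ry": 0,"rz": 0,"claw": 0.0},
    {"tx": -2,"ty": 0,"tz": -18,"rx": 0,"ry": 0,"rz": 0,"claw": 0.0},
    {"tx": -3,"ty": 0,"tz": -27,"rx": 0,"ry": 0,"rz": 0,"claw": 0.0},
    {"tx": -4,"ty": 0,"tz": -36,"rx": 0,"ry": 0,"rz": 0,"claw": 0.0},
    {"tx": -4,"ty": 0,"tz": -42,"rx": 0,"ry": 0,"rz": 0,"claw": 0.0}
  ]
}}

```text
time_s: 15.95
ee_pos: [667.6, -65.8, 145.1]
tcp_rot: [[0.004, -1.0, 0.001], [-1.0, -0.004, -0.001], [0.001, -0.001, -1.0]]
wrist_force: [0.5, 0.3, 0.8]
width: 0.6
```

Call:
{"api": "play_rows", "payload": {
  "series": [
    {"tx": 0,"ty": 1,"tz": 0,"rx": 0,"ry": 0,"rz": 0,"claw": 0.0},
    {"tx": 0,"ty": 1,"tz": 0,"rx": 0,"ry": 0,"rz": 0,"claw": 0.0},
    {"tx": 0,"ty": 1,"tz": 0,"rx": 0,"ry": 0,"rz": 0,"claw": 0.0}
  ]
}}

```text
time_s: 16.2
ee_pos: [666.3, -66.1, 143.9]
tcp_rot: [[0.004, -1.0, 0.0], [-1.0, -0.004, -0.001], [0.001, -0.0, -1.0]]
wrist_force: [-0.3, 0.0, -0.4]
width: 0.3
```

```bash
python3 - <<'E'
from h import *
s=snap('scene','s16');t=snap('top','t16');st()
cv2.imwrite('pics/p16.png',np.hstack([cv2.resize(s['image'][140:300,220:380,::-1],(400,400)),cv2.resize(t['image'][140:260,255:375,::-1],(400,400))]))
E
```

```text
t 16.30 pos [666.3 -66.1 143.8] yaw -89.8 tilt 0.07 w 0.5 F [-0.2 -0.1  0.1] q6 1.30
```

View pics/p16.png

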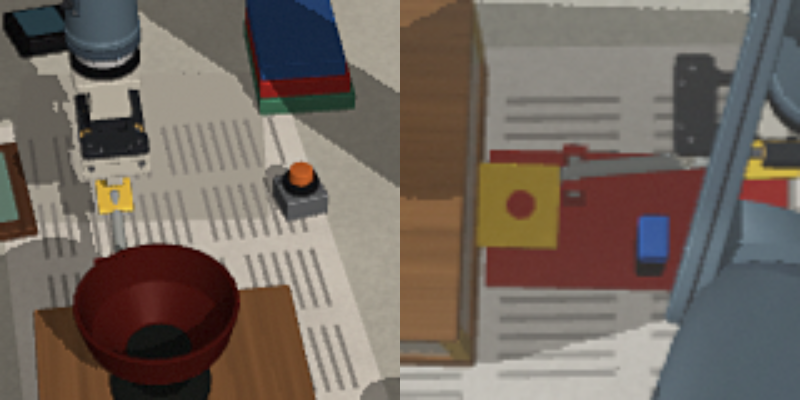

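Call:
{"api": "play_rows", "payload": {
  "series": [
    {"tx": 0,"ty": 0,"tz": 8,"rx": 0,"ry": 0,"rz": 0,"claw": 0.0},
    {"tx": 1,"ty": 0,"tz": 17,"rx": 0,"ry": 0,"rz": 0,"claw": 0.0},
    {"tx": 2,"ty": -0.5,"tz": 26,"rx": 0,"ry": 0,"rz": 0,"claw": 0.0},
    {"tx": 3,"ty": -1,"tz": 35,"rx": 0,"ry": 0,"rz": 0,"claw": 0.0},
    {"tx": 4,"ty": -1,"tz": 43,"rx": 0,"ry": 0,"rz": 0,"claw": 0.0}
  ]
}}

```text
time_s: 16.72
ee_pos: [668.1, -71.4, 101.5]
tcp_rot: [[0.004, -1.0, 0.002], [-1.0, -0.004, -0.003], [0.003, -0.002, -1.0]]
wrist_force: [-1.5, -5.0, 10.6]
width: 0.2
```

Call:
{"api": "play_rows", "payload": {
  "series": [
    {"tx": 1.5,"ty": 0,"tz": 7,"rx": 0,"ry": 0,"rz": 0,"claw": 0.0},
    {"tx": 3,"ty": 0,"tz": 14,"rx": 0,"ry": 0,"rz": 0,"claw": 0.0},
    {"tx": 4,"ty": 0,"tz": 21,"rx": 0,"ry": 0,"rz": 0,"claw": 0.0},
    {"tx": 5,"ty": 0,"tz": 28,"rx": 0,"ry": 0,"rz": 0,"claw": 0.0},
    {"tx": 5,"ty": 0,"tz": 34,"rx": 0,"ry": 0,"rz": 0,"claw": 0.0}
  ]
}}

```text
time_s: 17.13
ee_pos: [668.2, -76.0, 68.0]
tcp_rot: [[0.004, -1.0, 0.003], [-1.0, -0.004, -0.002], [0.002, -0.003, -1.0]]
wrist_force: [-1.8, -2.3, 9.8]
width: 0.3
```

```bash
python3 - <<'E'
from h import *
go(668.5,-75,62.5,-90)
E
```

```text
t 17.13 pos [668.2 -76.   68. ] yaw -89.8 tilt 0.20 w 0.3 F [-1.8 -2.3  9.8] q6 1.29
t(mm) [-1.  -0.3  5.5] r(deg) [-0.14 -0.13  0.21]
```

Call:
{"api": "play_rows", "payload": {
  "series": [
    {"tx": 0,"ty": 0,"tz": 3,"rx": 0,"ry": 0,"rz": 0,"claw": 0.0},
    {"tx": 0,"ty": 0,"tz": 5.5,"rx": 0,"ry": 0,"rz": 0,"claw": 0.0},
    {"tx": 0,"ty": 0,"tz": 7.5,"rx": 0,"ry": 0,"rz": 0,"claw": 0.0},
    {"tx": 0,"ty": 0,"tz": 7.5,"rx": 0,"ry": 0,"rz": 0,"claw": 0.0},
    {"tx": 0,"ty": 0,"tz": 7.5,"rx": 0,"ry": 0,"rz": 0,"claw": 0.0}
  ]
}}

```text
time_s: 17.55
ee_pos: [668.3, -76.1, 62.6]
tcp_rot: [[0.004, -1.0, 0.003], [-1.0, -0.004, -0.003], [0.003, -0.003, -1.0]]
wrist_force: [-6.5, -2.4, 17.8]
width: 0.7
```

```bash
python3 - <<'E'
from h import *
s=snap('scene','s17');t=snap('top','t17');st()
cv2.imwrite('pics/p17.png',np.hstack([cv2.resize(s['image'][140:300,220:380,::-1],(400,400)),cv2.resize(t['image'][140:260,255:375,::-1],(400,400))]))
E
```

```text
t 17.65 pos [668.3 -76.1  62.6] yaw -89.8 tilt 0.27 w 0.8 F [-6.5 -1.8 19.2] q6 1.29
```

View pics/p17.png

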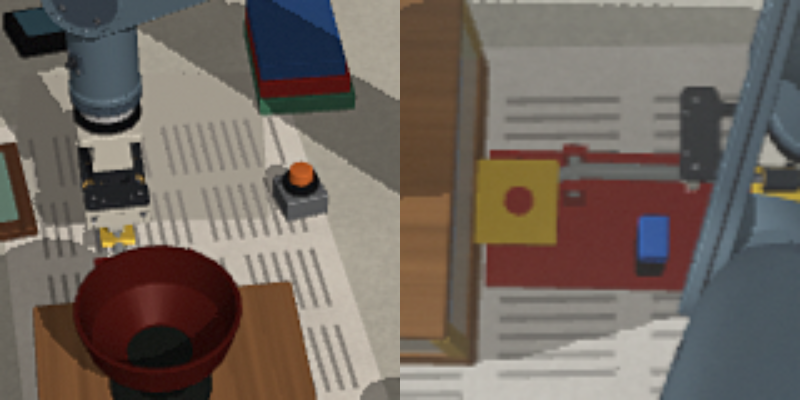

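Call:
{"api": "play_rows", "payload": {
  "series": [
    {"tx": 0,"ty": 0,"tz": 0,"rx": 0,"ry": 0,"rz": 0,"claw": 0.0},
    {"tx": 0,"ty": 0,"tz": 0,"rx": 0,"ry": 0,"rz": 0,"claw": 0.0},
    {"tx": 0,"ty": 0,"tz": 0,"rx": 0,"ry": 0,"rz": 0,"claw": 0.0},
    {"tx": 0,"ty": 0,"tz": 0,"rx": 0,"ry": 0,"rz": 0,"claw": 0.0}
  ]
}}

```text
time_s: 17.98
ee_pos: [668.3, -76.1, 62.6]
tcp_rot: [[0.004, -1.0, 0.003], [-1.0, -0.004, -0.003], [0.003, -0.003, -1.0]]
wrist_force: [-5.8, -2.1, 19.8]
width: 0.3
```

```bash
python3 - <<'E'
from h import *
np.set_printoptions(precision=1,suppress=True)
t=snap('top','t18');st()
f=120/400
Z=lambda x,y:(255+x*f-.35,140+y*f-.35)
for z in(68,76,82): print('dot',plane(t,[Z(518,200)],z))
print('plate',plane(t,[Z(488,151),Z(486,287)],8))
for n in('t17',): print(np.abs(load(n)['image'].astype(int)-t['image'].astype(int)).max())
E
```

```text
t 18.03 pos [668.3 -76.1  62.6] yaw -89.8 tilt 0.27 w 0.5 F [-4.8 -2.2 18.3] q6 1.29
dot [[ 647.8 -185.9   68. ]]
dot [[ 646. -184.   76.]]
dot [[ 644.6 -182.7   82. ]]
plate [[ 704.6 -173.8    8. ]
 [ 584.5 -171.     8. ]]
40
```

```bash
python3 - <<'E'
from h import *
np.set_printoptions(precision=1,suppress=True)
t=load('t18')
f=120/400
Z=lambda x,y:(255+x*f-.35,140+y*f-.35)
for z in(68,82): print('dot',plane(t,[Z(118,200)],z))
print('plate',plane(t,[Z(88,151),Z(86,287)],8))
E
```

```text
dot [[640.3 143.9  68. ]]
dot [[637.2 143.2  82. ]]
plate [[696.4 173.9   8. ]
 [577.1 172.    8. ]]
```

The saddle is at about (637,143) and the dot at (637,143), at z≈82 mm. The arm is steady and pressing at about 19 N, so I'm handing the job in.

```bash
python3 - <<'E'
from h import *
print(ctrl.finish_job()); st()
E
```

```text
the job is handed in; nothing more can be done
None
the job is handed in; nothing more can be done
```

I carried out every step and handed the job in at about 18 s, still holding the lever down. No verdict was reported.

- **Alarm:** I pressed the plunger to its hard stop twice. The fingertips stopped at 48 mm, where the text implies 44 mm. The triangulated height of the plunger when out was also about 4 mm high, at 60 mm against 56 mm. That makes the travel 12 mm, so I took it as fully down.
- **Jack:** I gripped it by the post, turned it about 97° and slid it under the lug. It ended with its saddle about 2–3 mm from the dot, well inside the 15 mm allowed.
- **First stroke:** The lever went to its stop at about 19 N, and the dot's shift in the top view put the lift point at about 74 mm. On release, the pad came back to its rest position in the picture. The showcase was down again, shifted about 3 mm.
- **Second stroke:** The lever is held on its stop at about 19 N with the arm steady. Saddle and dot agree to about 1–2 mm in the top view. The gripper is well clear of the showcase, and the bowl was standing in the last pictures. I did not measure the mug, books or tape, but the arm did not work near them.

**Least certain check:** the lug hides the saddle, so its final position comes from the edge of the base plate. The dot was visible only in the top view, so its raised height was worked out rather than triangulated. The pad height triangulated at 127–129 mm against the stated 135 mm, but the pixels I picked for it were rough.

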